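# Turn the lantern bench over to the next batch

### The arm

A 7-joint arm with a two-finger parallel gripper is mounted at the origin on the work surface. World frame = base frame: x ahead of the robot, y to its left, z up, the work surface at z = 0. Lengths are in mm, angles in rad, forces in N, time in s.
With the tool pointing down it reaches from about 350 to 900 mm from the base axis. Payload 8.1 kg.
Tool frame: the origin (TCP) lies between the finger pads; the fingertips stand 17 mm ahead of it and the grasp point (between the pads) lies 2 mm behind it; x points along the fingers, y is the direction in which the jaws open and shut, and the axes are right-handed (so a half turn about x gives the same grasp; the last joint's range is limited). The gripper opens to 85 mm and grips with 20 to 120 N. Pads are 22 mm wide; open, the fingers measure 114 mm over their backs; the gripper's body (76 mm by 85 mm) begins 54 mm behind the grasp point. The pads swing forward as they close: fully open they stand 13 mm farther back than shut.
Start: joints at [-1.371, 0.434, 0.025, 1.573, -0.012, 1.134, -0.075], TCP at [186.398, 596.57, 248.323] pointing down, gripper open.
Joint ranges: [-2.62, 2.62], [-0.44, 2.09], [-1.27, 1.32], [0.08, 2.57], [-1.32, 4.46], [0.12, 2], [-2.74, 2.74]. Speed limits (rad/s): [2.22, 2.22, 3.01, 3.01, 3.14, 3.14, 3.14].

### API

Orientations are given as [roll, pitch, yaw] about the fixed x, y, z axes, in that order (R = Rz(yaw) Ry(pitch) Rx(roll)).
In Python, from bench import ctrl gives the robot as it stands. Calls block until the motion is done:
- ctrl.goto(position, orientation): joint-space move of the TCP to a pose.
- ctrl.move_linear(position, rate=150, ori=None, guard=None): straight line of the TCP; ori=None keeps the orientation; rate is the mean speed in mm/s. With guard (N) it stops when the force on the tool has changed by that much, and returns True; else False.
- ctrl.goto_joints(angles): joint-space move.
- ctrl.command_gripper(opening, newtons=None): opening from 0.0 (shut) to 1.0 (fully open); newtons is the grip in N (None keeps the last); returns when the fingers have stopped.
- ctrl.pause(seconds).
- ctrl.inverse_kinematics(position, orientation): joint angles nearest the present ones, or None.
- ctrl.state(): the state.
- ctrl.get_image(name): name is "scene" or "top"; returns the picture (480x640x3 uint8, red, green, blue); there is no depth.
- ctrl.get_calibration(name): a dict with "intrinsics" (3x3 intrinsics, pixels), "camera_from_world" (4x4, takes a point from world to camera coordinates). Camera axes: x right, y up, looking along -z (the intrinsics and any distortion apply to the point x, -y, -z); pixel columns grow to the right and rows downward; lengths in mm; the calibration is good to about 2 mm. A picture is of the moment at which its call begins. get_calibration takes no time and is no camera call.
A pose or a line that the arm cannot do raises ctrl.IKError and nothing moves.
- ctrl.sign_off(): hands the job in, once; it reports no verdict.
The state is a dict: "time_s": time; "joint_positions": joint angles; "qvel": joint speeds; "tau": joint torques, N m; "ee_pos": TCP position; "tool_rot": TCP orientation; "ft_force": force on the tool from outside, world axes, zero at the start; "torque": the same for the moment, N m; "finger_gap": opening from 0.0 (shut) to 1.0 (fully open).
Only numpy, scipy, OpenCV 4.12 (cv2) and the standard library are available. Lean on these libraries where they do the work, as an engineer would, in place of code of your own. Each camera call takes 0.05 s, during which the arm holds its last target.

### The job

Change the wall-lantern bench over to the next batch: lay any finished copper-edged back plates still in the soldering jig side by side on the grey felt pad, seat every fresh teal back plate face up, flat and square, fully home, in a jig pocket of its own, and put both rinsed shades upside down on drying pegs, one to a peg, resting level on the cork. Set the glass down rather than drop it, and leave the other bench tools where they are.

Things in the scene. Friction and masses are not known exactly. Their poses are not given: they have to be found in the camera images.
- fresh0: a fresh back plate: teal slab glass with bare teal edges, an oblong 110 (own x) x 60 (own y) x 18 mm thick with its four corners cut off at 45 degrees (15 mm legs); about 0.27 kg; origin at the centre of its underside, z up out of its paler face. Lies flat on the bench, face up. May be absent.
- fresh1: a fresh back plate: teal slab glass with bare teal edges, an oblong 110 (own x) x 60 (own y) x 18 mm thick with its four corners cut off at 45 degrees (15 mm legs); about 0.27 kg; origin at the centre of its underside, z up out of its paler face. Lies flat on the bench, face up. May be absent.
- fresh2: a fresh back plate: teal slab glass with bare teal edges, an oblong 110 (own x) x 60 (own y) x 18 mm thick with its four corners cut off at 45 degrees (15 mm legs); about 0.27 kg; origin at the centre of its underside, z up out of its paler face. Lies flat on the bench, face up. May be absent.
- done0: a finished back plate: same shape, size and frame as a fresh one, but its edges are copper and its top is amber; starts lying in pocket0 of the jig, if it is present at all.
- done1: a finished back plate: same shape, size and frame as a fresh one, but its edges are copper and its top is amber; starts lying in pocket1 of the jig, if it is present at all.
- done2: a finished back plate: same shape, size and frame as a fresh one, but its edges are copper and its top is amber; starts lying in pocket2 of the jig, if it is present at all.
- jig: the fixed wooden soldering jig, 154 (x) x 292 (y) x 16 mm high, origin at the centre of its underside; three plate-shaped pockets side by side along its y, 94 mm apart, long side along its x, cut 8 mm deep through the plywood top layer down to a flat dark base board, 2 mm clearance all round. A seated plate stands 10 mm proud of the jig.
- pocket0 (a point): centre of the floor of a jig pocket (at y = -94 mm in the jig's frame), 8 mm above the bench; x along the pocket's long side, z up
- pocket1 (a point): centre of the floor of a jig pocket (at y = 0 mm in the jig's frame), 8 mm above the bench; x along the pocket's long side, z up
- pocket2 (a point): centre of the floor of a jig pocket (at y = 94 mm in the jig's frame), 8 mm above the bench; x along the pocket's long side, z up
- pad: the fixed grey felt pad for finished plates, 280 (own x) x 160 (own y) x 3 mm thick; origin at the centre of its underside
- rack: the fixed drying rack: a 85 (x) x 310 (y) x 12 mm wooden board with three upright steel pegs 110 mm apart along its y; each peg is 12 mm thick and carries a round cork cap, 36 mm across and 8 mm thick, whose flat top is 105 mm above the bench; origin at the centre of its underside
- peg0 (a point): centre of the flat top of a drying peg's cork cap, 105 mm above the bench (at y = -110 mm in the rack's frame)
- peg1 (a point): centre of the flat top of a drying peg's cork cap, 105 mm above the bench (at y = 0 mm in the rack's frame)
- peg2 (a point): centre of the flat top of a drying peg's cork cap, 105 mm above the bench (at y = 110 mm in the rack's frame)
- shade0: a rinsed lantern shade: a square opal glass box open at one end, 56 x 56 mm outside, 85 mm long, walls and closed end 4 mm thick; pale rose panes, dark solder seams, copper closed end; 0.19 kg; origin at the middle of the box, own z points along it out of the open mouth. Starts on a flat side, mouth more or less towards the robot, origin 28 mm above the bench.
- shade1: a rinsed lantern shade: a square opal glass box open at one end, 56 x 56 mm outside, 85 mm long, walls and closed end 4 mm thick; pale rose panes, dark solder seams, copper closed end; 0.19 kg; origin at the middle of the box, own z points along it out of the open mouth. Starts on a flat side, mouth more or less towards the robot, origin 28 mm above the bench.
- flux_jar: bystander: round glass flux jar 52 mm across, 60 mm high, with a brush standing in it up to 140 mm; origin at the centre of its underside
- tin: bystander: oval worn tin, 50 x 110 x 70 mm high; origin at the centre of its underside
- pliers: bystander: running pliers with red handles, about 165 mm long, 12 mm high, lying beyond the rack; origin near their middle
- cutter: bystander: glass cutter with a black handle, 140 mm long, 12 mm high, lying beside the felt pad; origin near its middle
- foil_roll: bystander: flat roll of copper foil, 72 mm across, 12 mm high; origin at the centre of its underside
There are look-alikes about, which are no part of the job. Leave any blue or purple look-alike of the fresh1 alone.

How it is judged (in metres and radians):
At the end, for the whole second after the job is handed in: Each fresh plate in its own pocket: centre within 6 mm, on the floor within 2.5 mm, level 0.05 rad, square 0.06 rad. Each finished plate flat on the pad, centre within 115 mm (pad x), 60 mm (pad y) of its centre. Each shade mouth down on a peg cap, centred 12 mm, level 0.1 rad. All at rest (((horizontal distance between fresh0 and pocket0 below 0.006 m and z of fresh0 in the frame of pocket0 between -0.0025 and 0.0025 m and angle between the x axis of fresh0 and the x axis of pocket0, either way round below 0.06 rad) or (horizontal distance between fresh0 and pocket1 below 0.006 m and z of fresh0 in the frame of pocket1 between -0.0025 and 0.0025 m and angle between the x axis of fresh0 and the x axis of pocket1, either way round below 0.06 rad) or (horizontal distance between fresh0 and pocket2 below 0.006 m and z of fresh0 in the frame of pocket2 between -0.0025 and 0.0025 m and angle between the x axis of fresh0 and the x axis of pocket2, either way round below 0.06 rad)) and angle between each of fresh0, fresh1, fresh2's own z axis and vertical below 0.05 rad and linear speed of each of fresh0, fresh1, fresh2, done0, done1, done2, shade0, shade1 below 0.02 m/s and ((horizontal distance between fresh1 and pocket0 below 0.006 m and z of fresh1 in the frame of pocket0 between -0.0025 and 0.0025 m and angle between the x axis of fresh1 and the x axis of pocket0, either way round below 0.06 rad) or (horizontal distance between fresh1 and pocket1 below 0.006 m and z of fresh1 in the frame of pocket1 between -0.0025 and 0.0025 m and angle between the x axis of fresh1 and the x axis of pocket1, either way round below 0.06 rad) or (horizontal distance between fresh1 and pocket2 below 0.006 m and z of fresh1 in the frame of pocket2 between -0.0025 and 0.0025 m and angle between the x axis of fresh1 and the x axis of pocket2, either way round below 0.06 rad)) and ((horizontal distance between fresh2 and pocket0 below 0.006 m and z of fresh2 in the frame of pocket0 between -0.0025 and 0.0025 m and angle between the x axis of fresh2 and the x axis of pocket0, either way round below 0.06 rad) or (horizontal distance between fresh2 and pocket1 below 0.006 m and z of fresh2 in the frame of pocket1 between -0.0025 and 0.0025 m and angle between the x axis of fresh2 and the x axis of pocket1, either way round below 0.06 rad) or (horizontal distance between fresh2 and pocket2 below 0.006 m and z of fresh2 in the frame of pocket2 between -0.0025 and 0.0025 m and angle between the x axis of fresh2 and the x axis of pocket2, either way round below 0.06 rad)) and x of done0 in the frame of pad between -0.115 and 0.115 m and y of done0 in the frame of pad between -0.06 and 0.06 m and z of done0 in the frame of pad between 0 and 0.007 m and angle between each of done0, done1, done2's own z axis and vertical below 0.06 rad and x of done1 in the frame of pad between -0.115 and 0.115 m and y of done1 in the frame of pad between -0.06 and 0.06 m and z of done1 in the frame of pad between 0 and 0.007 m and x of done2 in the frame of pad between -0.115 and 0.115 m and y of done2 in the frame of pad between -0.06 and 0.06 m and z of done2 in the frame of pad between 0 and 0.007 m and ((horizontal distance between shade0 and peg0 below 0.012 m and z of shade0 in the frame of peg0 between -0.0425 and -0.0345 m) or (horizontal distance between shade0 and peg1 below 0.012 m and z of shade0 in the frame of peg1 between -0.0425 and -0.0345 m) or (horizontal distance between shade0 and peg2 below 0.012 m and z of shade0 in the frame of peg2 between -0.0425 and -0.0345 m)) and angle between each of shade0, shade1's own z axis and vertical above 3.04 rad and ((horizontal distance between shade1 and peg0 below 0.012 m and z of shade1 in the frame of peg0 between -0.0425 and -0.0345 m) or (horizontal distance between shade1 and peg1 below 0.012 m and z of shade1 in the frame of peg1 between -0.0425 and -0.0345 m) or (horizontal distance between shade1 and peg2 below 0.012 m and z of shade1 in the frame of peg2 between -0.0425 and -0.0345 m))); the robot touches nothing.
It fails at once if one of the bystanders (flux jar, tin, pliers, glass cutter, foil roll) is shifted more than 40 mm or tipped (distance of any of flux_jar, tin, pliers, cutter, foil_roll from where it was at the start of the episode above 0.04 m or angle between any of flux_jar, tin, pliers, cutter, foil_roll's own z axis and vertical above 0.5 rad).
It fails at once if a glass back plate is let go while more than 60 mm above the bench ((height (world z) of fresh0 above 0.06 m and contact force between fresh0 and the fingers below 0.01 N) or (height (world z) of fresh1 above 0.06 m and contact force between fresh1 and the fingers below 0.01 N) or (height (world z) of fresh2 above 0.06 m and contact force between fresh2 and the fingers below 0.01 N) or (height (world z) of done0 above 0.06 m and contact force between done0 and the fingers below 0.01 N) or (height (world z) of done1 above 0.06 m and contact force between done1 and the fingers below 0.01 N) or (height (world z) of done2 above 0.06 m and contact force between done2 and the fingers below 0.01 N)).
It fails at once if a shade is let go in mid-air, more than 30 mm above where it would sit on a peg ((height (world z) of shade0 above 0.097 m and contact force between shade0 and the fingers below 0.01 N) or (height (world z) of shade1 above 0.097 m and contact force between shade1 and the fingers below 0.01 N)).
Of fresh0, fresh1, fresh2 only 2 to 3 are there at a start; the rules pass over those that are not, and their reading is None.
Of done0, done1, done2 only 1 to 3 are there at a start; the rules pass over those that are not, and their reading is None.
At some moment in a run one of fresh0, fresh1, fresh2 may be knocked a few centimetres aside while the robot is not near it.
It also fails if it takes over 210 s, if anything falls off the work surface, if the arm or the gripper's body presses on something with over 40 N, if the wrist force passes 120 N, or if a joint passes its speed limit or range.

## Working session

There is one attempt and no reset: what is moved stays moved. The work goes in short steps, each a Python script; the robot and the scene stay as the last script left them, time stands still between calls to the robot, and variables do not carry over. Pictures are saved under pics/ and viewed, and the job is handed in when it is done.

```bash
ls; mkdir -p pics; python3 - <<'E'
from bench import ctrl
import cv2,numpy as np
np.set_printoptions(precision=4,suppress=True)
s=ctrl.state(); print(s)
for n in("scene","top"):
    cv2.imwrite(f"pics/{n}0.png",ctrl.get_image(n)[:,:,::-1]); c=ctrl.get_calibration(n); print(n,c)
E
```

```text
pics
{'time_s': 0.0, 'joint_positions': array([-1.3706,  0.4352,  0.025 ,  1.5741, -0.0116,  1.134 , -0.0751]), 'qvel': array([-0.0003, -0.0001, -0.0017,  0.0002, -0.0007,  0.0008,  0.0003]), 'tau': array([ -0.0001, -67.0464,   1.0254, -31.6198,   0.0156,   0.0126,
         0.    ]), 'ee_pos': array([186.2943, 596.0778, 247.5081]), 'tool_rot': array([-1.4621,  1.5692, -1.7649]), 'ft_force': array([-0.1431,  0.5586, -0.0362]), 'torque': array([-0.0735, -0.0494, -0.0298]), 'finger_gap': 1.0000497203173417}
scene {'intrinsics': array([[486.7919,   0.    , 318.2646],
       [  0.    , 486.7919, 246.2384],
       [  0.    ,   0.    ,   1.    ]]), 'camera_from_world': array([[   -0.6082,     0.7937,     0.0116,   366.0991],
       [   -0.673 ,    -0.5234,     0.5227,   263.6111],
       [    0.4209,     0.3101,     0.8525, -1459.3793],
       [    0.    ,     0.    ,     0.    ,     1.    ]])}
top {'intrinsics': array([[465.1316,   0.    , 322.1245],
       [  0.    , 465.1316, 239.6025],
       [  0.    ,   0.    ,   1.    ]]), 'camera_from_world': array([[   -0.0115,    -0.9999,    -0.0067,   -55.9957],
       [    0.9886,    -0.0124,     0.1502,  -541.8997],
       [   -0.1503,    -0.0049,     0.9886, -1226.7492],
       [    0.    ,     0.    ,     0.    ,     1.    ]])}
```

View pics/scene0.png

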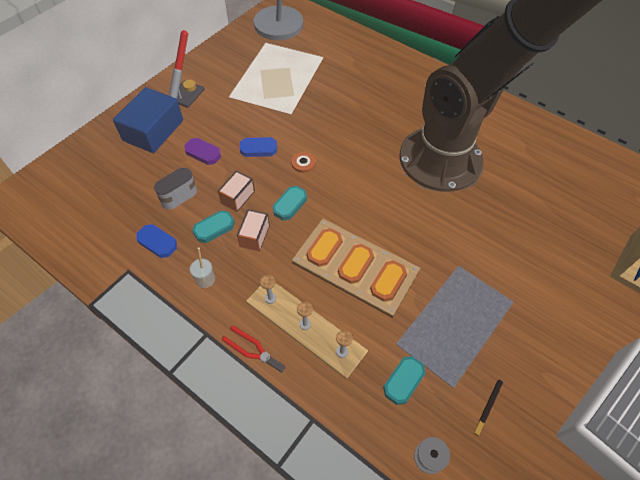

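View pics/top0.png

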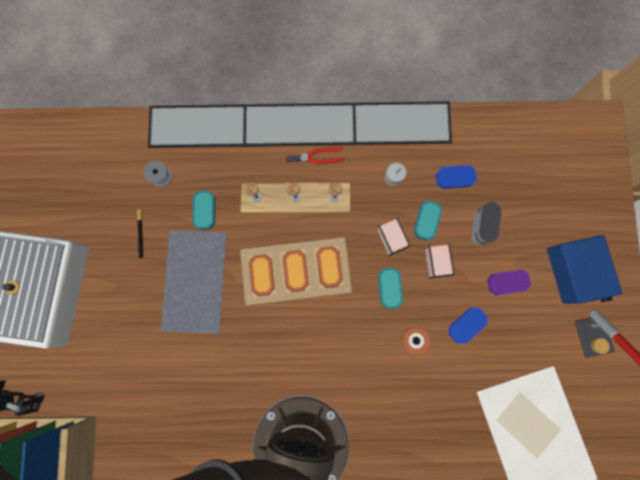

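Both views show three copper/amber plates in the jig, at top px (262,275), (295,270) and (330,267). Three teal plates lie at (204,210), (428,220) and (391,288), which fits fresh0–2. The look-alikes, which I leave alone, are blue at (456,177) and (468,325) and purple at (509,282). The shades are at (393,237) and (440,261), and the pegs at about (254,190), (295,190) and (335,190). Next I'll check enlarged crops and measure.

```bash
cat > h.py <<'E'
from bench import ctrl
import cv2,numpy as np
np.set_printoptions(precision=4,suppress=True)
CAL={n:ctrl.get_calibration(n) for n in("scene","top")}
def ray(n,px):
    K=CAL[n]["intrinsics"];T=CAL[n]["camera_from_world"];R=T[:3,:3];t=T[:3,3]
    d=np.linalg.inv(K)@np.array([px[0],px[1],1.]);d=np.array([d[0],-d[1],-d[2]])
    return -R.T@t, R.T@d
def onz(n,px,z):
    c,d=ray(n,px);return c+d*(z-c[2])/d[2]
def proj(n,p):
    K=CAL[n]["intrinsics"];T=CAL[n]["camera_from_world"];q=T[:3,:3]@np.asarray(p,float)+T[:3,3]
    u=K@np.array([q[0],-q[1],-q[2]]);return u[:2]/u[2]
def tri(pa,pb):
    c1,d1=ray("scene",pa);c2,d2=ray("top",pb);d1/=np.linalg.norm(d1);d2/=np.linalg.norm(d2)
    A=np.array([d1,-d2]).T;s=np.linalg.lstsq(A,c2-c1,rcond=None)[0]
    a=c1+s[0]*d1;b=c2+s[1]*d2;return (a+b)/2,np.linalg.norm(a-b)
def hsv(n,img=None):
    if img is None: img=ctrl.get_image(n)
    return img,cv2.cvtColor(img,cv2.COLOR_RGB2HSV)
def blobs(mask,amin=150,amax=5000):
    cs,_=cv2.findContours(mask.astype(np.uint8)*255,cv2.RETR_EXTERNAL,cv2.CHAIN_APPROX_NONE)
    out=[]
    for c in cs:
        a=cv2.contourArea(c)
        if amin<a<amax:
            h=cv2.convexHull(c);m=cv2.moments(h);out.append((np.array([m['m10']/m['m00'],m['m01']/m['m00']]),a,h))
    return out
def axis_on(n,h,z):
    # long axis dir of hull projected on plane z, via moments of the world polygon
    P=np.array([onz(n,p,z)[:2] for p in h[:,0,:]],np.float32)
    c=cv2.moments(P.reshape(-1,1,2));M=np.array([[c['mu20'],c['mu11']],[c['mu11'],c['mu02']]])
    w,v=np.linalg.eigh(M);L=4*np.sqrt(w/c['m00']) if c['m00'] else w
    cen=np.array([c['m10'],c['m01']])/c['m00']
    return cen,np.arctan2(v[1,1],v[0,1])%np.pi,np.sqrt(12*w/abs(c['m00']))
def crop(n,img,x0,y0,x1,y1,name,k=None):
    c=img[y0:y1,x0:x1];k=k or min(800/(x1-x0),600/(y1-y0))
    cv2.imwrite(f"pics/{name}.png",cv2.resize(c,None,fx=k,fy=k,interpolation=cv2.INTER_CUBIC)[:,:,::-1])
E
python3 - <<'E'
from h import *
for n in("scene","top"):
    img=cv2.imread(f"pics/{n}0.png")[:,:,::-1].copy()
    print(n,"cam",ray(n,(320,240))[0])
    _,H=hsv(n,img)
    m=(H[...,0]>78)&(H[...,0]<98)&(H[...,1]>100)&(H[...,2]>50)
    for p,a,h in blobs(m):
        c,th,L=axis_on(n,h,9);print(n,"teal",p,a,onz(n,p,9),c,np.degrees(th),L)
    if n=="top": crop(n,img,230,170,460,320,"c_top"); 
    else: crop(n,img,140,150,440,380,"c_sc")
E
```

```text
scene cam [1014.3519  299.9257 1102.0173]
scene teal [404.0076 379.7936] 1140.5 [636.6487 270.5853   9.    ] [635.2286 270.2887] 0.18145536621987135 [ 55.8592 105.451 ]
scene teal [213.1765 226.0893] 755.5 [ 597.9609 -359.9112    9.    ] [ 597.0283 -360.0896] 163.36132895463416 [ 64.2573 102.7147]
scene teal [289.5889 202.3879] 646.5 [ 409.9752 -247.8605    9.    ] [ 408.782  -248.2519] 7.710439363327264 [ 60.6928 104.6868]
top cam [ 350.743   -68.7688 1293.8139]
top teal [390.0424 287.9108] 710.5 [ 409.4044 -247.4322    9.    ] [ 409.7788 -247.4158] 2.7857121600945645 [54.3312 97.7692]
top teal [427.428  220.1165] 683.0 [ 597.6288 -358.6237    9.    ] [ 597.9919 -358.7089] 160.3349800434537 [ 54.5434 101.9028]
top teal [203.3553 209.7352] 680.0 [635.6068 272.3407   9.    ] [635.9876 272.3515] 1.504999233112144 [55.1116 99.9784]
```

View pics/c_top.png

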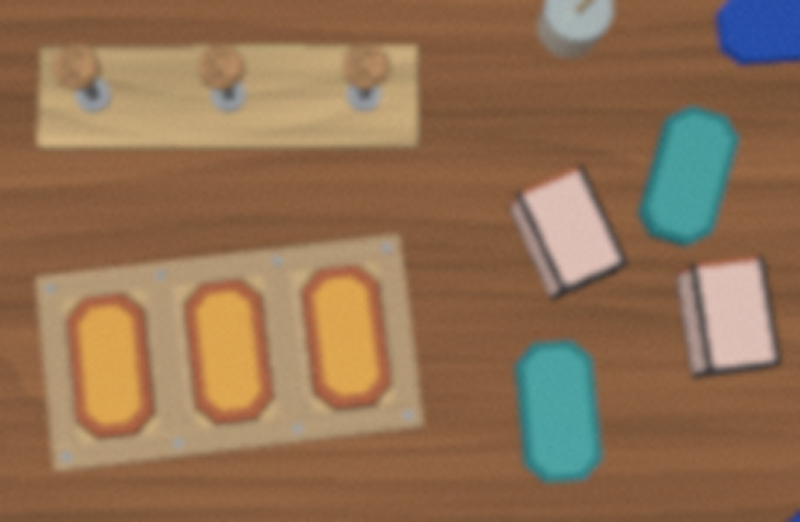

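View pics/c_sc.png

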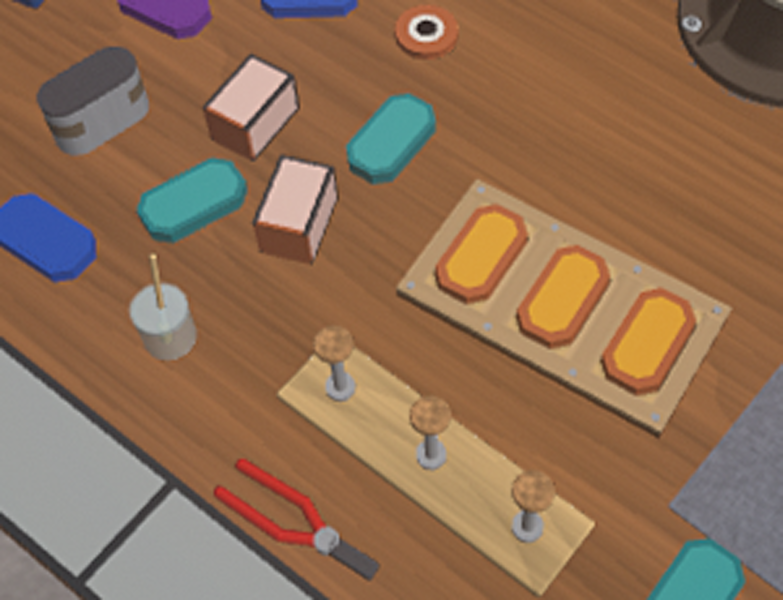

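The top crop confirms three plain teal plates with no copper, three copper-rimmed amber plates in the jig, and shades lying with the copper end away from the robot and the mouth towards it. The blue and purple look-alikes are excluded. Next I'll measure the jig, pad, pegs and shades.

```bash
python3 - <<'E'
from h import *
for n in("scene","top"):
    img=cv2.imread(f"pics/{n}0.png")[:,:,::-1].copy()
    _,H=hsv(n,img); h,s,v=[H[...,i].astype(int) for i in range(3)]
    for name,px in dict(jig=(275,250) if n=="top" else (330,265),rack=(275,205)if n=="top" else (280,305),table=(360,200)if n=="top" else (400,330),pad=(190,280)if n=="top" else (460,330),cork=(254,189)if n=="top" else (268,282),pink=(393,237)if n=="top" else (236,185)).items():
        print(n,name,H[px[1],px[0]])
    m=(h>14)&(h<28)&(s>150)&(v>190)
    for p,a,hh in blobs(m,120,2000):
        c,th,L=axis_on(n,hh,26);print(n,"amber",p,a,onz(n,p,26)[:2],c,np.degrees(th),L)
    m=(s<70)&(v>70)&(v<130)
    for p,a,hh in blobs(m,3000,20000):
        r=cv2.minAreaRect(np.array([onz(n,q,3)[:2] for q in hh[:,0]],np.float32));print(n,"pad?",p,a,onz(n,p,1.5)[:2],r)
    m=(s<90)&(v>170)
    for p,a,hh in blobs(m,150,2000):
        print(n,"pink?",p,a,onz(n,p,56))
E
```

```text
scene jig [ 17  99 180]
scene rack [ 18 108 185]
scene table [ 12 140 142]
scene pad [127  18 125]
scene cork [ 14 125 167]
scene pink [  6  51 217]
scene amber [388.4049 278.9692] 485.0 [451.6322 104.9594] [450.7525 104.749 ] 5.754260722577673 [40.7199 85.2212]
scene amber [355.6205 261.6821] 456.0 [461.2609  11.6791] [460.3979  11.4735] 5.807218153374934 [40.522  85.2501]
scene amber [324.17   245.3755] 426.0 [471.5501 -80.9582] [470.7026 -81.1676] 6.5542246626637946 [40.2733 85.1087]
scene pad? [454.5764 325.7614] 6871.5 [447.5961 297.1877] ((440.3902893066406, 295.23858642578125), (160.14108276367188, 285.5994567871094), 87.19359588623047)
scene pad? [583.6867  79.4492] 12189.5 [-607.697   206.4457] ((-714.8578491210938, 115.38194274902344), (840.2753295898438, 460.3977355957031), 18.344661712646484)
scene pink? [627.0973 404.4432] 164.0 [408.2514 674.6115  56.    ]
scene pink? [618.5024 415.8539] 718.5 [442.5949 668.2923  56.    ]
scene pink? [200.5879 267.8457] 218.0 [ 723.8038 -270.0738   56.    ]
scene pink? [251.862  224.2869] 396.5 [ 550.4725 -256.7109   56.    ]
scene pink
[... 478 characters left out ...]
303 85.0562]
top amber [328.958  266.2141] 450.0 [469.6315 -80.2694] [469.9114 -80.2421] 6.674672736423385 [40.5503 84.6041]
top pad? [193.5179 281.8589] 5743.0 [432.9391 296.1988] ((436.019287109375, 295.7370910644531), (162.132080078125, 281.1204833984375), 87.355712890625)
top pad? [299.4644 123.9837] 11011.5 [889.6263  -0.0597] ((889.56982421875, 0.8099365234375), (118.14603424072266, 877.715087890625), 0.05060112476348877)
top pink? [415.8815 340.389 ] 182.5 [ 270.5078 -303.5276   56.    ]
top pink? [441.1437 259.5931] 451.5 [ 480.8987 -379.6994   56.    ]
top pink? [ 38.3223 299.9983] 636.0 [386.4028 691.4652  56.    ]
top pink? [393.8665 234.8687] 441.5 [ 549.3345 -255.9412   56.    ]
```

```bash
python3 - <<'E'
from h import *
for n in("scene","top"):
    img=cv2.imread(f"pics/{n}0.png")[:,:,::-1].copy()
    _,H=hsv(n,img); h,s,v=[H[...,i].astype(int) for i in range(3)]
    m=((s<122)&(v>140)) if n=="scene" else ((s<115)&(v>145))
    m=m.astype(np.uint8); m=cv2.morphologyEx(m,cv2.MORPH_OPEN,np.ones((3,3)))
    for p,a,hh in blobs(m,1200,8000):
        P=np.array([onz(n,q,8)[:2] for q in hh[:,0]],np.float32)
        print(n,"wood?",p,a,onz(n,p,8)[:2],onz(n,p,6)[:2],cv2.minAreaRect(P))
    m=(s<90)&(v>170)
    for p,a,hh in blobs(m,150,2000):
        if not(380<p[0]<460 if n=="top" else 220<p[0]<260): continue
        P=np.array([onz(n,q,56)[:2] for q in hh[:,0]],np.float32);c,th,L=axis_on(n,hh,56)
        print(n,"pink",p,cv2.minAreaRect(P),np.degrees(th),L)
    # cork
    m=((h>8)&(h<18)&(s>95)&(v>120)).astype(np.uint8)
    if n=="scene": crop(n,img,240,260,370,380,"cork_s")
    else: crop(n,img,235,175,360,225,"cork_t")
E
```

```text
scene wood? [324.469  459.7498] 2878.5 [879.3112 228.7264] [879.0643 228.5963] ((890.5297241210938, 253.81707763671875), (176.64125061035156, 108.7481689453125), 89.99838256835938)
scene wood? [241.7115 399.1345] 6831.5 [892.0066   9.3665] [891.7829   8.8353] ((890.40185546875, 0.25946044921875), (307.9815673828125, 109.1696548461914), 89.96507263183594)
scene wood? [308.4185 327.5574] 3492.0 [669.6275  22.1276] [668.9973  21.6198] ((668.1858520507812, 11.114913940429688), (310.968017578125, 84.9228286743164), 89.32171630859375)
scene wood? [148.5857 321.3525] 4574.5 [ 891.7036 -290.7091] [ 891.4794 -291.7889] ((890.2647705078125, -297.12750244140625), (265.8345642089844, 109.08119201660156), 89.96507263183594)
scene wood? [357.2116 265.5906] 5853.5 [458.9729  16.7785] [457.9576  16.2608] ((456.5931396484375, 10.238128662109375), (156.1536407470703, 295.3013000488281), 6.1650543212890625)
scene wood? [276.5743  77.6101] 3944.5 [  34.9716 -610.1611] [  33.1811 -611.8249] ((26.865234375, -614.5123291015625), (303.79632568359375, 223.05703735351562), 17.133729934692383)
scene pink [251.
[... 1367 characters left out ...]
6652238219976425)
top wood? [401.7674 122.5898] 3009.5 [ 886.91   -297.5671] [ 887.744 -297.923] ((887.2028198242188, -297.01513671875), (106.04452514648438, 261.4408264160156), 0.26396867632865906)
top pink [415.8815 340.389 ] ((270.8883361816406, -303.2082214355469), (39.63175964355469, 38.82670974731445), 43.950233459472656) 82.55460566571466 [33.8662 35.2606]
top pink [441.1437 259.5931] ((480.8673400878906, -379.60638427734375), (77.1678237915039, 45.78767013549805), 6.430347442626953) 6.530336708825852 [44.8853 75.1297]
top pink [393.8665 234.8687] ((549.1749267578125, -255.86709594726562), (77.02409362792969, 45.67326736450195), 22.791048049926758) 23.349512788171758 [44.9292 76.0373]
```

```bash
python3 - <<'E'
import cv2,numpy as np
a=cv2.imread("pics/cork_s.png");b=cv2.imread("pics/cork_t.png");print(a.shape,b.shape)
E
```

```text
(600, 650, 3) (320, 800, 3)
```

View pics/cork_t.png

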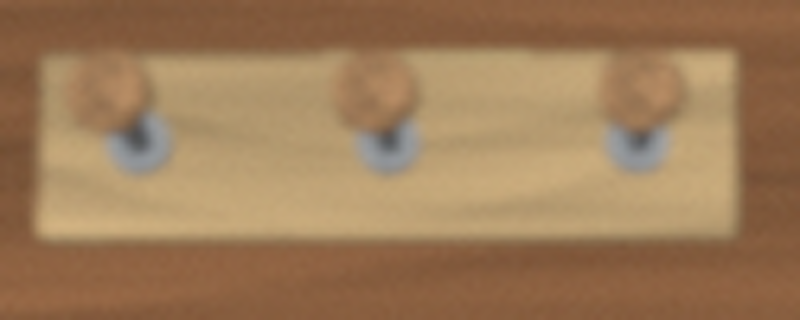

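View pics/cork_s.png

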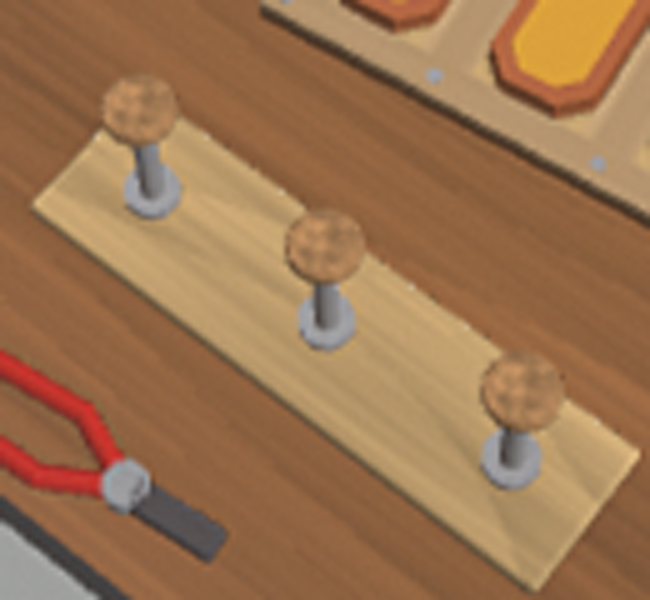

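```bash
cat > r.py <<'E'
from h import *
from scipy.spatial.transform import Rotation as Ro
import warnings; warnings.filterwarnings("ignore")
def down(phi):  # jaw direction phi (rad)
    c,s=np.cos(phi),np.sin(phi)
    M=np.array([[0,c,s],[0,s,-c],[-1,0,0]]).astype(float)
    return Ro.from_matrix(M).as_euler("xyz")
LIM=np.array([[-2.62,2.62],[-.44,2.09],[-1.27,1.32],[.08,2.57],[-1.32,4.46],[.12,2],[-2.74,2.74]])
def best(pos,phi):
    q0=ctrl.state()["joint_positions"];o=[]
    for p in (phi,phi+np.pi):
        q=ctrl.inverse_kinematics(list(pos),list(down(p)))
        if q is not None:
            q=np.array(q);mg=np.min(np.minimum(q-LIM[:,0],LIM[:,1]-q));o.append((np.abs(q-q0).max()+(5 if mg<.1 else 0),p))
    assert o,("no ik",pos)
    return min(o)[1]
def st():
    s=ctrl.state();return s["time_s"],s["ee_pos"],s["ft_force"],round(s["finger_gap"]*85,2)
def grip(mm,N=None): ctrl.command_gripper(float(np.clip(mm/85,0,1)),newtons=N)
def lin(p,rate=150,guard=None,ori=None): return ctrl.move_linear([float(a) for a in p],rate=rate,guard=guard,ori=None if ori is None else list(ori))
SAFE=150
def above(xy,phi,z=SAFE):
    """rise, travel, arrive over xy with jaw dir phi"""
    e=ctrl.state()["ee_pos"]
    if e[2]<z-5: lin([e[0],e[1],z],250)
    p=best([xy[0],xy[1],z],phi);ctrl.goto([float(xy[0]),float(xy[1]),float(z)],list(down(p)));return p
E
python3 - <<'E'
from r import *
print(onz("top",(252.2,189.1),103),onz("top",(293.9,189.1),103),onz("top",(335.5,189.1),103))
print(onz("scene",(268,281.6),103),onz("scene",(305,309),103),onz("scene",(344.6,338),103))
th=np.radians(6.4)
grip(68,60)
p=above((450.5,105.3),th+np.pi/2,90); print(np.degrees(p),st())
print(lin([450.5,105.3,52],120), st())
print(lin([450.5,105.3,26],25,guard=6), st())
E
```

```text
[668.6683 119.9155 103.    ] [667.204    9.9646 103.    ] [665.745  -99.5864 103.    ]
[667.8822 -96.7137 103.    ] [669.5582  13.066  103.    ] [670.6415 122.8264 103.    ]
276.40000000000003 (2.5, array([450.7326, 106.2946,  90.0831]), array([-0.1101, -0.0294, -0.8048]), 68.3)
False (2.9667, array([450.4538, 105.3292,  51.9862]), array([0.1908, 0.4479, 0.3018]), 68.17)
True (4.025, array([450.3514, 105.1552,  25.8564]), array([-0.3114,  0.5293,  4.5901]), 68.08)
```

```bash
python3 - <<'E'
from r import *
p=down(0)
e=ctrl.state()["ee_pos"]
lin([450.5,105.3,28],30); grip(50,60); print(st())
lin([450.5,105.3,60],80); ctrl.pause(.2); print(st())
for n in("scene","top"):
    cv2.imwrite(f"pics/{n}1.png",ctrl.get_image(n)[:,:,::-1])
E
```

```text
(4.5417, array([450.6123, 105.3068,  28.5086]), array([-3.4424, -0.4878, 12.2833]), 58.42)
(5.2917, array([450.1282, 105.2163,  59.571 ]), array([-0.5948,  0.3879, -1.8044]), 57.58)
```

View pics/scene1.png

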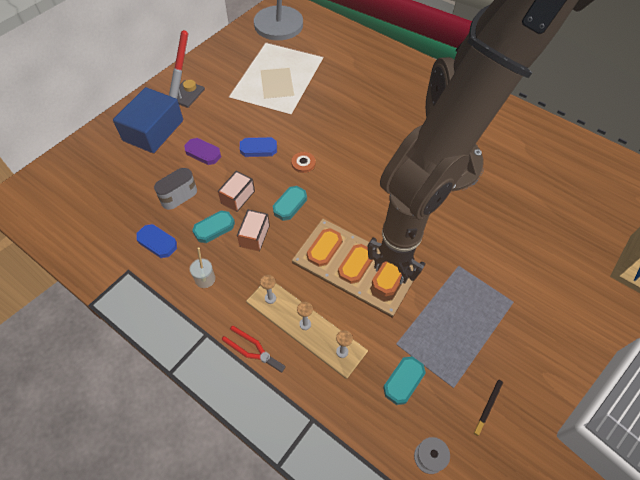

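```bash
cat >> r.py <<'E'
PADC=np.array([438.,295.5]);PADA=np.radians(-2.75)
def padpt(x,y):
    c,s=np.cos(PADA),np.sin(PADA);return PADC+np.array([c*x-s*y,s*x+c*y])
def pick_jig(c,th):
    grip(68,60);p=above(c,th+np.pi/2,80 if ctrl.state()["ee_pos"][2]<90 else 110)
    lin([*c,45],150);g=lin([*c,25],35,guard=6);z=ctrl.state()["ee_pos"][2];print("jig touch",g,z)
    lin([*c,z+3.6],40);grip(50,60);print("grip",st());zg=ctrl.state()["ee_pos"][2]
    lin([*c,60],100);print("lift",st());return zg-8   # tcp height above plate underside
def place_pad(c,th,off):
    p=above(c,th+np.pi/2,62);lin([*c,off+8],100);g=lin([*c,off+1],25,guard=6);print("pad touch",g,st(),"exp z",off+3)
    e=ctrl.state()["ee_pos"];grip(68);ctrl.pause(.1);lin([e[0],e[1],75],150)
    return e
E
python3 - <<'E'
from r import *
c=padpt(-65,42);print(c)
print(place_pad(c,PADA,20.5))
off=pick_jig((460.3,12.0),np.radians(6.4))
c=padpt(-65,-42);print(c);print(place_pad(c,PADA,off))
E
```

```text
[375.0899 340.5702]
pad touch True (7.1417, array([375.7291, 340.9037,  23.5462]), array([-1.3728, -0.1257,  8.1017]), 57.85) exp z 23.5
[375.7291 340.9037  23.5462]
jig touch True 25.830158012047427
grip (11.2167, array([460.2498,  11.9642,  29.7678]), array([-2.9242,  0.614 , 12.2992]), 58.01)
lift (11.675, array([460.2906,  12.2686,  59.84  ]), array([-0.8318,  0.1691, -2.9082]), 58.08)
[371.0598 256.6669]
pad touch True (13.4583, array([371.743 , 256.8705,  24.8106]), array([-0.95  , -0.1828,  9.6464]), 57.9) exp z 24.767799681578797
[371.743  256.8705  24.8106]
```

```bash
python3 - <<'E'
from r import *
off=pick_jig((470.4,-80.7),np.radians(6.4))
c=padpt(65,0);print(c);print(place_pad(c,PADA,off))
e=ctrl.state()["ee_pos"];lin([e[0],e[1],200],300)
p=above((400,480),np.pi/2,230)
for n in("scene","top"):
    cv2.imwrite(f"pics/{n}2.png",ctrl.get_image(n)[:,:,::-1])
print(st())
E
```

```text
jig touch True 25.833970748438073
grip (17.5667, array([470.3623, -80.7024,  29.7568]), array([-2.6312, -0.2248, 12.2341]), 58.04)
lift (18.025, array([470.441 , -80.4285,  59.8457]), array([ 0.3322,  0.2465, -2.7899]), 57.96)
[502.9251 292.3814]
pad touch True (20.1917, array([503.6305, 292.6008,  24.8427]), array([-1.3857,  0.1415,  7.5097]), 57.84) exp z 24.75681449035809
[503.6305 292.6008  24.8427]
(22.8417, array([401.3277, 478.112 , 229.8456]), array([-0.2033, -0.9226, -0.3098]), 68.09)
```

View pics/scene2.png

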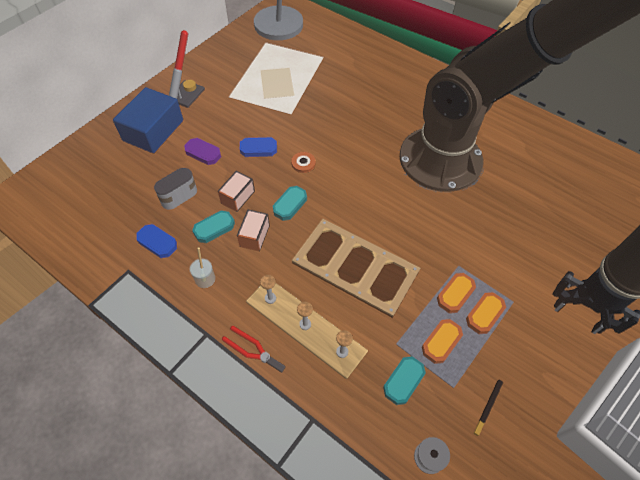

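View pics/top2.png

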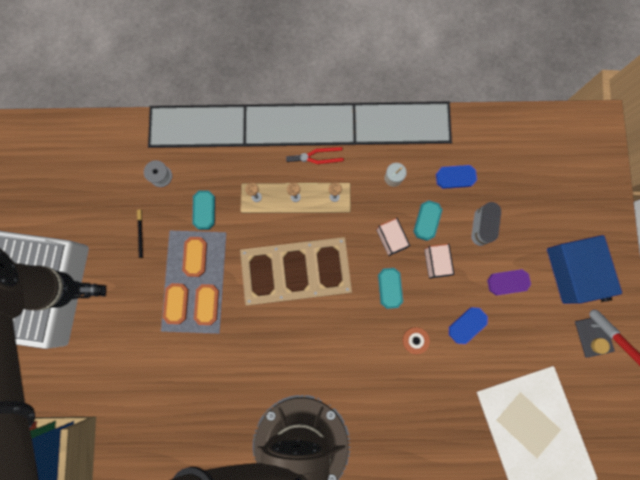

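Everything is as planned: the done plates lie flat on the pad at top px (194,257), (176,304) and (206,304), and the pockets are empty at (262,275), (295,270) and (330,267). Comparing camera to TCP on those plates gives the hand-eye offset.

```bash
cat >> r.py <<'E'
def find(n,img):
    _,H=hsv(n,img); h,s,v=[H[...,i].astype(int) for i in range(3)]
    def do(m,z,a0,a1): return [(*axis_on(n,hh,z)[:1],onz(n,p,z)[:2],round(np.degrees(axis_on(n,hh,z)[1]),1),axis_on(n,hh,z)[2],p) for p,a,hh in blobs(m,a0,a1)]
    return dict(teal=do((h>78)&(h<98)&(s>100)&(v>50),9,300,2000),amber=do((h>10)&(h<28)&(s>150)&(v>190),21,120,2000),
      pocket=do((v<95)&(s>90)&((h<15)|(h>170)),12,300,1200),pink=do((s<90)&(v>170),56,300,700))
E
python3 - <<'E'
from r import *
for n in("scene","top"):
    img=cv2.imread(f"pics/{n}2.png")[:,:,::-1].copy()
    for k,L in find(n,img).items():
        for o in L: print(n,k,o[1],o[2],o[3],o[4])
E
```

```text
scene teal [636.6322 270.5068] 0.3 [ 55.8878 105.2271] [403.9821 379.7667]
scene teal [ 597.927  -359.9023] 163.4 [ 64.2761 102.6382] [213.1877 226.0827]
scene teal [ 409.9752 -247.8605] 7.7 [ 60.6928 104.6868] [289.5889 202.3879]
scene amber [504.7296 292.0235] 177.5 [40.3315 86.2597] [442.7401 339.4167]
scene amber [376.6676 340.194 ] 176.0 [40.455  85.3116] [486.6297 311.127 ]
scene amber [372.798  256.2636] 177.6 [40.2893 86.3324] [456.8093 290.8413]
scene pink [ 550.4725 -256.7109] 22.8 [45.1424 75.0492] [251.862  224.2869]
scene pink [ 481.4409 -380.4831] 5.8 [45.632  73.8868] [234.603  184.5956]
top teal [ 409.4534 -247.4822] 2.8 [54.2566 97.8792] [390.06   287.8927]
top teal [ 597.57   -358.7463] 160.4 [ 54.8245 101.7858] [427.4727 220.1366]
top teal [635.6635 272.3632] 1.3 [ 55.0665 100.0794] [203.3479 209.7157]
top amber [370.7104 256.804 ] 177.5 [41.846  86.0339] [205.3061 304.221 ]
top amber [374.375  340.7849] 177.7 [41.7617 85.7792] [174.4769 303.2221]
top amber [502.1856 292.7431] 177.5 [41.7128 85.7034] [193.5423 256.2547]
top pocket [449.8783 106.9017] 5.8 [53.6143 99.792 ] [261.1625 274.6534]
top pocket [460.103   13.0016] 5.5 [53.3679 99.9983] [295.1811 270.5405]
top pocket [469.8786 -80.4508] 5.9 [ 52.8639 100.2469] [328.983  266.5985]
top pink [ 480.9818 -379.7413] 6.7 [45.0255 75.2006] [441.1578 259.5619]
top pink [ 549.3345 -255.9412] 23.3 [44.9292 76.0373] [393.8665 234.8687]
```

```bash
python3 - <<'E'
from r import *
for n in("scene","top"):
    img=cv2.imread(f"pics/{n}2.png")[:,:,::-1].copy()
    _,H=hsv(n,img); h,s,v=[H[...,i].astype(int) for i in range(3)]
    for px in ((356,265),(325,246),(389,282),(341,255)) if n=="scene" else ((295,270),(312,270)): print(n,H[px[1],px[0]])
    for T in (85,100,115,130):
        m=(v<T)
        for p,a,hh in blobs(m,300,1500):
            c=onz(n,p,12)[:2]
            if 430<c[0]<490 and -120<c[1]<130:print(n,T,c,a,[round(float(x),2) for x in (np.degrees(axis_on(n,hh,12)[1]),*axis_on(n,hh,12)[2])])
    crop(n,img,*((285,210,430,320) if n=="scene" else (235,230,360,310)),"jig_"+n)
E
```

```text
scene [ 11 138  98]
scene [ 11 134  99]
scene [ 12 135  98]
scene [ 16  98 182]
scene 100 [450.8491 105.4277] 794.5 [5.73, 56.73, 101.39]
scene 100 [460.9892  11.7174] 737.0 [5.07, 55.6, 101.56]
scene 100 [470.872  -81.4566] 688.5 [4.75, 55.17, 101.74]
scene 115 [450.6334 105.4779] 834.5 [5.06, 57.92, 103.92]
scene 115 [460.6083  11.9683] 773.5 [5.18, 57.13, 103.82]
scene 115 [471.014  -81.4392] 715.5 [5.37, 56.15, 103.64]
scene 130 [450.5472 105.8917] 852.0 [5.57, 58.71, 104.95]
scene 130 [460.8074  12.3548] 797.5 [5.43, 58.14, 104.58]
scene 130 [470.4275 -81.2486] 749.0 [5.08, 57.91, 104.6]
top [ 11 144  83]
top [ 16  86 183]
top 85 [449.4229 106.4442] 639.0 [5.28, 51.0, 97.73]
top 85 [459.6614  13.4677] 628.0 [6.4, 51.34, 97.73]
top 85 [469.5842 -80.5866] 644.5 [6.39, 51.71, 98.07]
top 100 [449.897  106.9473] 713.5 [5.65, 54.22, 100.08]
top 100 [460.2548  13.178 ] 713.0 [5.46, 54.07, 100.69]
top 100 [469.8499 -80.8155] 708.5 [5.7, 54.51, 100.72]
top 115 [449.3622 106.53  ] 758.5 [5.82, 56.62, 102.45]
top 115 [459.3521  12.8038] 750.5 [5.53, 56.21, 102.56]
top 115 [470.0059 -80.6482] 752.0 [6.92, 56.7, 101.89]
top 130 [449.5026 106.8282] 798.5 [6.21, 58.71, 102.95]
top 130 [460.1321  13.074 ] 793.0 [6.02, 58.07, 104.56]
top 130 [469.9829 -80.5563] 794.0 [5.77, 58.04, 104.63]
```

View pics/jig_scene.png

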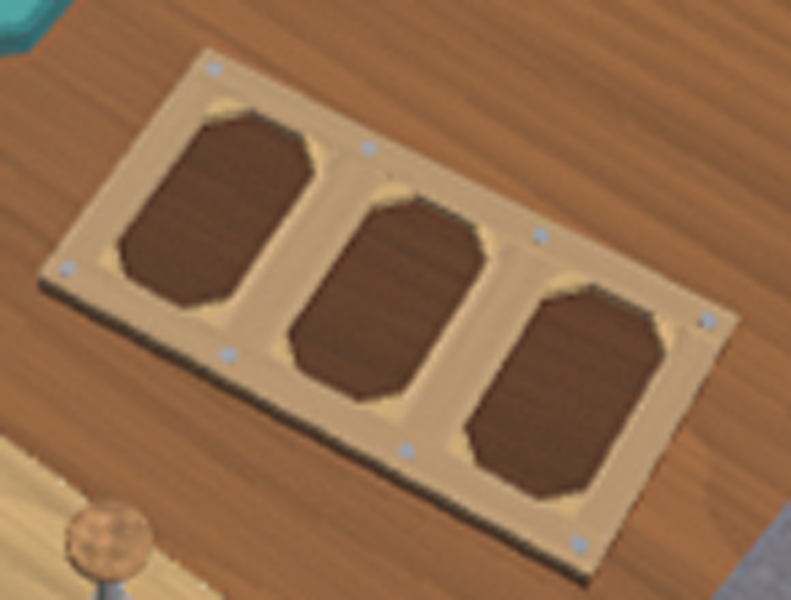

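View pics/jig_top.png

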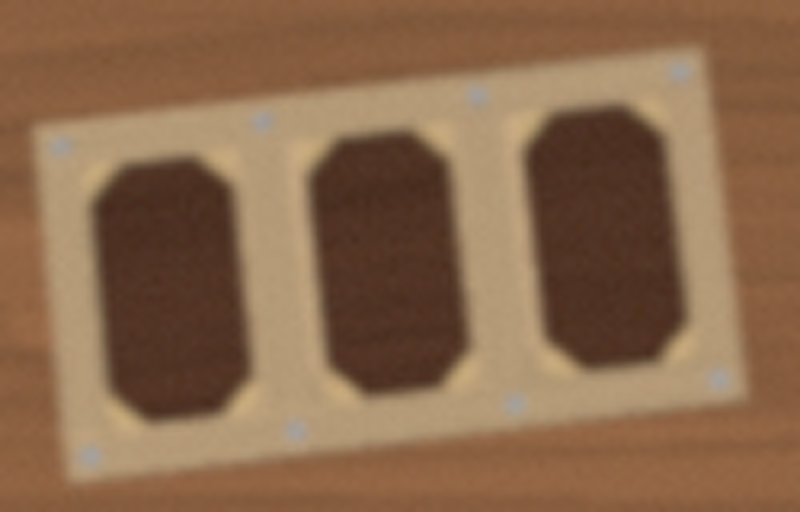

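```bash
cat >> r.py <<'E'
JY=np.radians(6.17);JC=np.array([460.3,12.8])
def pocket(k):
    y=94*(k-1);y=-y  # world: k=0 -> +y here
    return JC+y*np.array([-np.sin(JY),np.cos(JY)])
def face(n,img,z=18):
    _,H=hsv(n,img); h,s,v=[H[...,i].astype(int) for i in range(3)]
    m=(h>78)&(h<98)&(s>100); out=[]
    for p,a,hh in blobs(m&(v>50),300,2500):
        mm=np.zeros(m.shape,np.uint8);cv2.fillConvexPoly(mm,hh,1);vv=v[(mm>0)]
        t=cv2.threshold(vv.astype(np.uint8),0,255,cv2.THRESH_OTSU)[0]
        B=blobs((mm>0)&(v>t)&m,150,2500)
        if B:
            q,a2,h2=max(B,key=lambda b:b[1]);c,th,L=axis_on(n,h2,z);out.append((onz(n,q,z)[:2],round(np.degrees(th),1),L,onz(n,p,9)[:2],q))
    return out
def pick_bench(c,th,off=23.4):
    grip(70,60);above(c,th+np.pi/2,110)
    lin([*c,45],150);g=lin([*c,off],50,guard=12);print("down",g,st())
    grip(50,60);print("grip",st());zg=ctrl.state()["ee_pos"][2]
    lin([*c,75],120);print("lift",st());return zg
def place_jig(c,th,off):
    above(c,th+np.pi/2,75);lin([*c,off+8+12],120)
    for dx,dy in [(0,0),(1.2,0),(-1.2,0),(0,1.2),(0,-1.2),(1.2,1.2),(-1.2,-1.2),(1.2,-1.2),(-1.2,1.2),(2.2,0),(-2.2,0),(0,2.2),(0,-2.2)]:
        t=np.array(c)+[dx,dy]
        if dx or dy: lin([*t,off+18.5],60)
        g=lin([*t,off+7],20,guard=6);s=st();print("try",dx,dy,g,s,"seat z",off+8)
        if s[1][2]<off+8+2: break
    else: print("NOT SEATED")
    return s[1]
def release():
    e=ctrl.state()["ee_pos"];grip(66);ctrl.pause(.1);lin([e[0],e[1],90],150)
E
python3 - <<'E'
from r import *
for n in("scene","top"):
    img=cv2.imread(f"pics/{n}2.png")[:,:,::-1].copy()
    for o in face(n,img): print(n,*o)
print([pocket(k) for k in range(3)])
E
```

```text
scene [637.5305 270.8169] 0.2 [46.1095 92.086 ] [636.6322 270.5068] [404.5345 379.0075]
scene [ 596.945 -360.565] 161.9 [50.2528 92.5247] [ 597.927  -359.9023] [212.6853 223.8425]
scene [ 410.2789 -248.1981] 4.8 [48.2588 92.855 ] [ 409.9752 -247.8605] [289.2996 200.4493]
top [ 409.6055 -247.1768] 3.9 [45.7573 89.5259] [ 409.4534 -247.4822] [390.4002 287.6813]
top [ 596.5112 -358.16  ] 162.3 [46.4473 91.3857] [ 597.57   -358.7463] [427.9805 219.8939]
top [635.269  272.0075] 0.6 [45.6172 92.3826] [635.6635 272.3632] [202.6397 209.1665]
[array([450.197 , 106.2555]), array([460.3,  12.8]), array([470.403 , -80.6555])]
```

```bash
python3 - <<'E'
from r import *
r=np.radians
off=pick_bench((409.8,-247.4),r(4.3))
print(place_jig(pocket(2),JY,off))
for n in("scene","top"): cv2.imwrite(f"pics/{n}3.png",ctrl.get_image(n)[:,:,::-1])
E
```

```text
down False (26.8333, array([ 409.6318, -247.4423,   23.2791]), array([ 0.2539,  1.031 , -0.6001]), 69.71)
grip (27.1167, array([ 409.8212, -247.574 ,   23.9932]), array([-1.3399,  1.94  ,  9.4102]), 57.55)
lift (27.7, array([ 409.8445, -246.9702,   74.716 ]), array([-0.0631,  0.0383, -3.52  ]), 57.32)
try 0 0 True (29.4417, array([470.4179, -80.5218,  32.0341]), array([-1.4988,  0.6913,  7.1529]), 57.35) seat z 31.99322047897416
[470.4179 -80.5218  32.0341]
```

View pics/scene3.png

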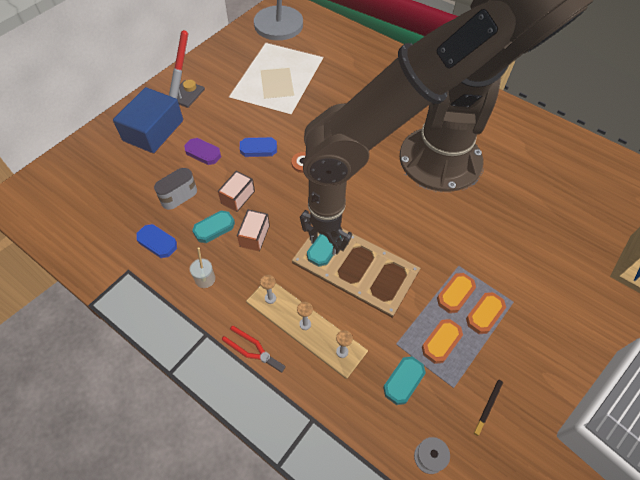

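The first fresh plate went fully home at scene px (320,250): TCP z 32.03 against the expected 31.99. The other two, at (213,226) and (404,380), look unmoved. I'll release and go on to the next.

```bash
cat >> r.py <<'E'
def teal_now(near,tol=60):
    out=[]
    for n in("scene","top"):
        img=ctrl.get_image(n)
        for o in face(n,img):
            c=(o[0]+o[3])/2
            if np.hypot(*(c-near))<tol: out.append((n,c,o[1],o[2]))
    return out
E
python3 - <<'E'
from r import *
r=np.radians
release(); print(st())
for o in teal_now((597.3,-359)): print(o)
off=pick_bench((597.3,-359.1),r(162.1))
print(place_jig(pocket(1),JY,off)); release()
for o in teal_now((636,271)): print(o)
for n in("scene","top"): cv2.imwrite(f"pics/{n}4.png",ctrl.get_image(n)[:,:,::-1])
E
```

```text
(30.4333, array([470.3424, -80.111 ,  89.672 ]), array([ 0.4425, -0.3244, -0.8692]), 66.01)
('scene', array([ 597.6163, -360.1689]), np.float64(162.8), array([50.4861, 93.0155]))
('top', array([ 597.2338, -358.398 ]), np.float64(162.1), array([46.6281, 91.2481]))
down False (33.3333, array([ 597.1635, -359.1925,   23.222 ]), array([-0.7677,  0.2358,  0.1303]), 70.12)
grip (33.5917, array([ 597.4519, -359.5164,   24.203 ]), array([-1.8612,  1.5272,  5.9729]), 57.49)
lift (34.175, array([ 597.396 , -358.7794,   74.9654]), array([-0.4537,  0.5231, -2.384 ]), 57.46)
try 0 0 True (36.3167, array([461.1745,  11.6743,  43.3043]), array([-2.1111,  0.2128,  6.7641]), 57.84) seat z 32.20301942067027
try 1.2 0 True (36.7917, array([460.902 ,  11.6959,  42.6436]), array([-2.922 ,  0.4474, 14.7445]), 57.81) seat z 32.20301942067027
try -1.2 0 True (37.2667, array([460.3408,  12.0586,  42.7802]), array([-2.9916,  0.3439, 12.1415]), 58.05) seat z 32.20301942067027
try 0 1.2 True (37.7417, array([460.4251,  12.6803,  42.6689]), array([-3.2074,  1.0524, 13.0557]), 57.86) seat z 32.20301942067027
try 
[... 701 characters left out ...]
461.1305,  12.6036,  42.5198]), array([-4.4457,  1.4292, 16.8274]), 58.11) seat z 32.20301942067027
try -2.2 0 True (41.0667, array([459.2231,  12.3697,  42.7787]), array([-2.8146,  1.4513, 12.1982]), 57.62) seat z 32.20301942067027
try 0 2.2 True (41.5417, array([460.0067,  13.8732,  42.6384]), array([-3.6451,  0.4652, 13.5482]), 57.3) seat z 32.20301942067027
try 0 -2.2 True (42.0167, array([460.3913,  11.2244,  42.6093]), array([-3.8973,  1.319 , 14.7331]), 57.94) seat z 32.20301942067027
NOT SEATED
[460.3913  11.2244  42.6093]
('scene', array([637.1012, 270.6513]), np.float64(0.4), array([46.0232, 92.0539]))
('top', array([635.5592, 272.1996]), np.float64(0.8), array([45.8274, 92.5984]))
```

View pics/scene4.png

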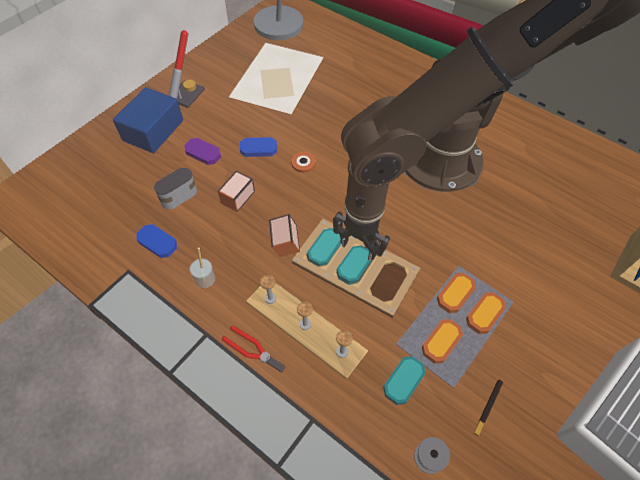

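The carried plate pushed a shade: it moved from scene px (254,230) to (283,233) because my travel height was too low. It also wasn't seated at release in the middle pocket. I'll clear the arm and look closely.

```bash
sed -i 's/SAFE=150/SAFE=150/' r.py; python3 - <<'E'
from r import *
e=ctrl.state()["ee_pos"];lin([e[0],e[1],160],300)
above((420,330),np.pi/2+JY,200)
a=ctrl.get_image("scene");b=ctrl.get_image("top");print(st())
c1=cv2.resize(a[190:320,240:430],None,fx=4.2,fy=4.2,interpolation=2)[:290*2,:800]
crop("scene",a,220,180,430,330,"s5");crop("top",b,230,170,460,320,"t5")
cv2.imwrite("pics/scene5.png",a[:,:,::-1]);cv2.imwrite("pics/top5.png",b[:,:,::-1])
for n,i in(("scene",a),("top",b)):
    for o in face(n,i): print(n,*o)
    for o in find(n,i)["pink"]: print(n,"pink",*o[1:])
E
```

```text
(45.0417, array([420.81  , 328.2336, 200.0866]), array([0.6396, 0.0343, 0.0595]), 66.11)
scene [637.5589 270.8106] 0.3 [46.1149 92.0206] [636.6081 270.5334] [404.5254 379.0158]
scene [461.2117   8.2961] 4.3 [46.8514 89.2314] [460.1457   8.4733] [354.3117 262.5123]
scene [466.3471 -82.4217] 6.0 [46.6236 92.6155] [464.7138 -84.0256] [324.8564 245.349 ]
scene pink [ 520.0642 -186.8952] 38.3 [42.2498 75.3843] [280.1579 230.3895]
scene pink [ 481.4409 -380.4831] 5.8 [45.632  73.8868] [234.603  184.5956]
top [466.4708  13.2085] 6.4 [46.3464 92.3598] [466.0219  13.7014] [294.9597 268.0449]
top [469.0667 -79.1126] 6.1 [45.4    90.6658] [469.412  -80.0817] [328.5175 266.6964]
top [635.1491 272.1   ] 0.9 [45.4679 92.0821] [635.7115 272.3226] [202.6056 209.2087]
top pink [ 480.8134 -379.688 ] 6.2 [45.3763 75.1672] [441.141 259.625]
top pink [370.7613 745.9921] 174.7 [ 55.133  224.3672] [ 17.3057 306.1999]
top pink [ 522.5162 -184.2303] 43.8 [36.2216 73.256 ] [367.4896 245.0595]
```

View pics/s5.png

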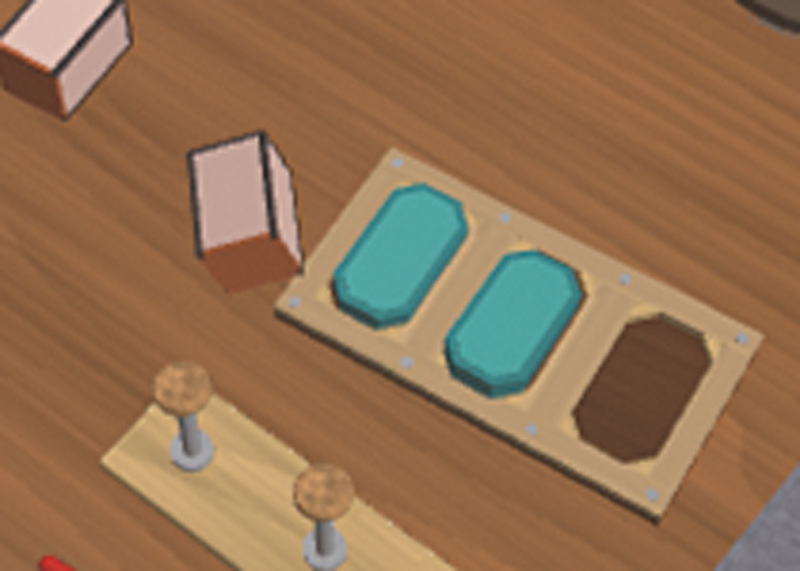

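View pics/t5.png

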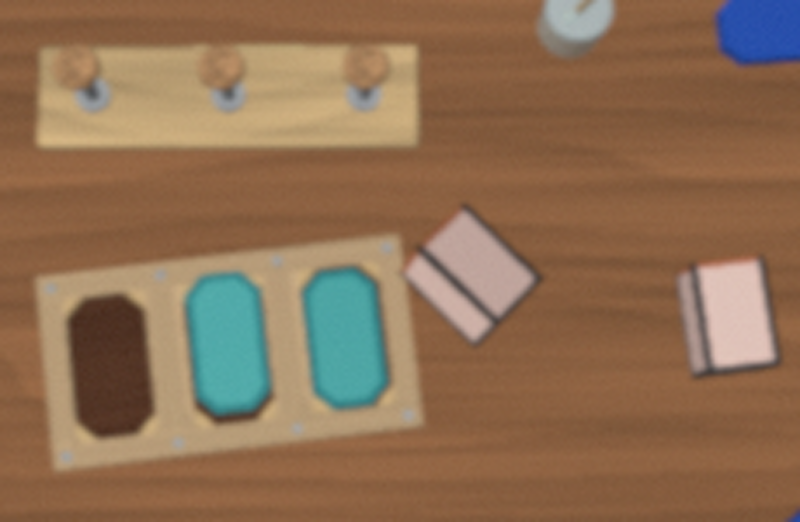

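```bash
python3 - <<'E'
from r import *
print("mid",tri((354.3117,262.5123),(294.9597,268.0449)))
print("p2",tri((324.8564,245.349),(328.5175,266.6964)))
print("shadeA top face",tri((280.1579,230.3895),(367.4896,245.0595)))
# corners of shade A by eye: crops k: scene 800/210, top 800/230
ks=800/210;kt=800/230
S=lambda x,y:(220+x/ks,180+y/ks);T=lambda x,y:(230+x/kt,170+y/kt)
for nm,a,b in [("seam far(copper) end",(274,237),(410,255)),("seam mouth end",(264,133),(500,320)),("far other",(202,256),(465,207)),("mouth other",(190,154),(540,276)),("bottom far",(300,270),(406,272)),("bottom mouth",(290,165),(475,343))]:
    print(nm,tri(S(*a),T(*b)))
E
```

```text
mid (array([465.9708,  11.7914,  28.1665]), np.float64(1.7452831606811632))
p2 (array([468.9107, -79.7184,  23.7742]), np.float64(1.507889600830324))
shadeA top face (array([ 522.1144, -184.2073,   60.8028]), np.float64(0.9898040172625213))
seam far(copper) end (array([ 529.4654, -134.944 ,   60.4031]), np.float64(8.176398561391125))
seam mouth end (array([ 474.3451, -196.5518,   66.082 ]), np.float64(4.9010098484499265))
far other (array([ 566.0644, -174.7499,   45.3158]), np.float64(2.918591515109914))
mouth other (array([ 510.4944, -231.3968,   50.7036]), np.float64(1.8639917766100016))
bottom far (array([ 519.6786, -129.1519,   12.7438]), np.float64(2.9204041182558624))
bottom mouth (array([ 461.7823, -182.6608,   24.593 ]), np.float64(0.6190450251852533))
```

The middle plate sits about 5.7 mm too far in +x, with its far end on the rim; it slipped along the grip when it struck the shade. The shade at scene px (280,230) is leaning on the jig edge, rolled about 17°. I'll regrip and reseat the plate first, then nudge the shade off the jig.

```bash
python3 - <<'E'
from r import *
c=np.array([465.9,12.3])
grip(68,60);above(c,JY+np.pi/2,110);lin([*c,50],150)
g=lin([*c,25],30,guard=6);z=ctrl.state()["ee_pos"][2];print(g,st())
lin([*c,z+3.6],40);grip(50,60);print("grip",st());zg=ctrl.state()["ee_pos"][2]
lin([*c,zg+14],60);t=pocket(1);lin([*t,zg+14],60);print(st())
g=lin([*t,zg-1.0],20,guard=5);print("lower",g,st(),zg)
a=ctrl.get_image("scene");crop("scene",a,220,180,430,330,"s6")
E
```

```text
True (47.8333, array([465.6835,  12.2487,  25.8546]), array([-0.1729,  1.1201,  7.9888]), 67.8)
grip (48.325, array([465.8462,  12.5434,  29.701 ]), array([-1.8634,  1.4813, 10.7326]), 58.85)
(48.9583, array([459.5098,  12.8939,  43.4695]), array([ 0.2096,  0.0699, -1.9721]), 58.5)
lower True (49.6833, array([460.4606,  12.822 ,  28.8249]), array([0.2622, 0.2319, 5.8933]), 58.32) 29.701010239065834
```

View pics/s6.png

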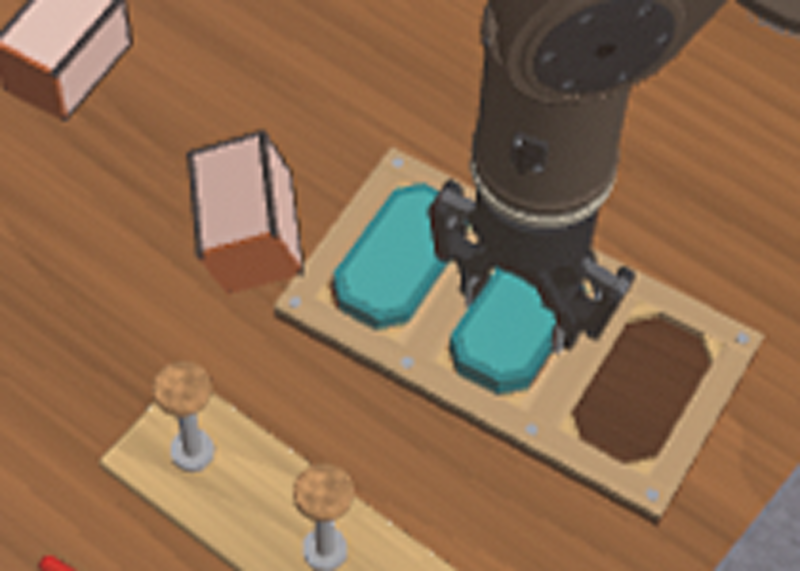

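```bash
python3 - <<'E'
from r import *
release()
u=np.array([np.cos(JY),np.sin(JY)])
grip(0)
for s in(35,-35):
    t=pocket(1)+s*u;lin([*t,62],150);g=lin([*t,39],25,guard=8);print("press",s,g,st())
    e=ctrl.state()["ee_pos"];lin([e[0],e[1],62],150)
# push shade A off the jig edge
v=np.array([0.73,-0.68]);st0=np.array([497,-160])-48*v
print(st0)
ori=down(best([*st0,120],np.arctan2(v[1],v[0])+np.pi/2))
lin([*pocket(1),160],250);ctrl.goto([*map(float,st0),160.],list(ori));lin([*st0,54],150)
lin([*(np.array([497,-160])+14*v),54],60);print(st())
for n in("scene","top"): cv2.imwrite(f"pics/{n}7.png",ctrl.get_image(n)[:,:,::-1])
crop("scene",ctrl.get_image("scene"),200,170,430,340,"s7")
E
```

```text
press 35 True (52.4583, array([494.9814,  16.6267,  43.1037]), array([-1.758 ,  0.5251, 11.3612]), 0.1)
press -35 True (54.075, array([425.4714,   9.0207,  43.0704]), array([-2.0317,  0.3504, 11.8075]), 0.01)
[ 461.96 -127.36]
(57.575, array([ 507.0016, -169.3484,   53.9312]), array([-0.8193,  0.1319, -0.0074]), 0.3)
```

View pics/s7.png

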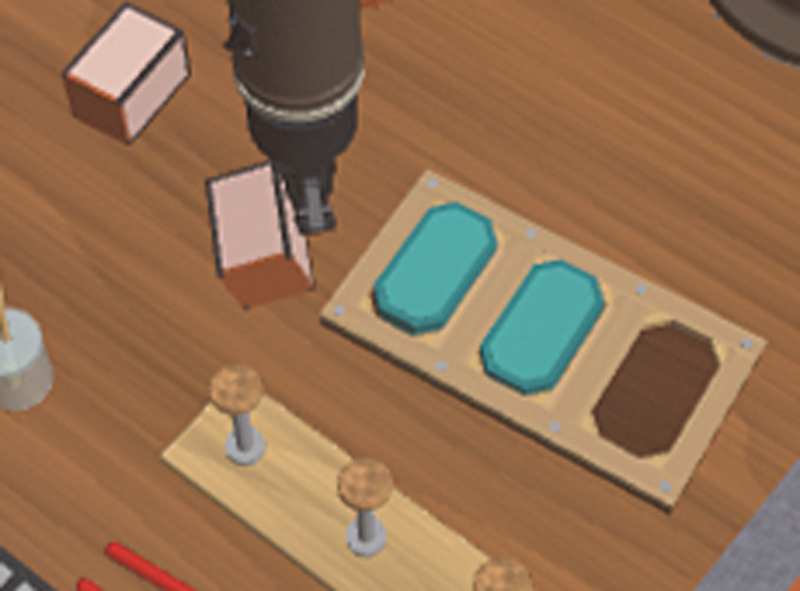

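```bash
python3 - <<'E'
from r import *
v=np.array([0.73,-0.68]);e=ctrl.state()["ee_pos"]
t=e[:2]+22*v;lin([*t,54],60);print(st());t=e[:2]-15*v;lin([*t,54],80)
lin([*t,180],250)
# go for plate A, high travel
grip(70,60);above((636.2,271.4),np.radians(.5)+np.pi/2,180)
a=ctrl.get_image("scene");b=ctrl.get_image("top")
crop("scene",a,200,170,430,340,"s8");crop("top",b,230,170,460,320,"t8")
for n,i in(("scene",a),("top",b)):
    for o in face(n,i): print(n,*o)
    for o in find(n,i)["pink"]: print(n,"pink",*o[1:])
print(st())
E
```

```text
(58.2333, array([ 523.2944, -184.7358,   53.9351]), array([-0.4405,  0.5642,  0.5401]), 0.12)
scene [637.5058 270.8275] 0.2 [46.1239 92.1274] [636.6533 270.5479] [404.5444 379.0017]
scene [458.926   10.5093] 6.4 [46.2838 92.4296] [457.3084   9.7126] [355.5316 262.3605]
scene [467.1477 -85.8798] 5.6 [46.6261 92.6133] [465.7999 -86.2263] [323.6178 244.8638]
scene pink [ 547.699  -205.2413] 46.9 [45.6144 74.605 ] [267.7081 233.8315]
scene pink [ 481.4481 -380.5788] 5.8 [45.8305 73.8335] [234.5752 184.5802]
top [462.085   13.8743] 5.7 [45.4034 90.6213] [461.7495  13.7112] [294.7219 269.6399]
top [469.7308 -82.8267] 6.7 [45.8265 90.9174] [470.2944 -81.7797] [329.8648 266.4392]
top [631.0442 271.8922] 179.0 [51.6937 88.7232] [633.5362 272.3094] [202.64   210.6397]
top pink [ 480.8383 -379.6311] 6.5 [45.7639 75.4121] [441.1192 259.6159]
top pink [384.0898 756.8203] 169.5 [ 28.3152 231.5682] [ 13.6711 301.1683]
top pink [ 546.0424 -204.969 ] 47.4 [45.7889 75.9669] [374.9659 236.3114]
top pink [ 844.6136 -236.9453] 84.9 [ 50.3504 148.0234] [383.3755 130.4413]
(61.9167, array([636.644 , 269.2097, 180.4193]), array([0.0019, 0.3115, 0.153 ]), 69.96)
```

View pics/s8.png

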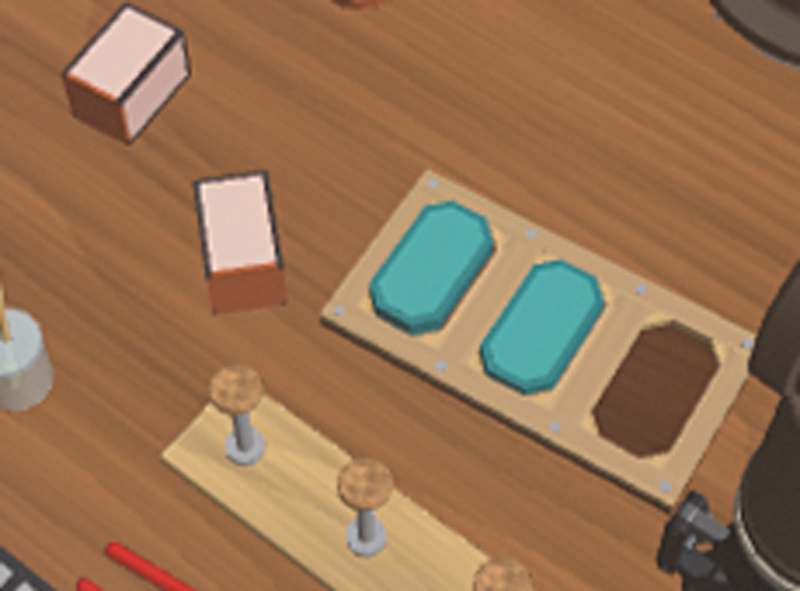

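View pics/t8.png

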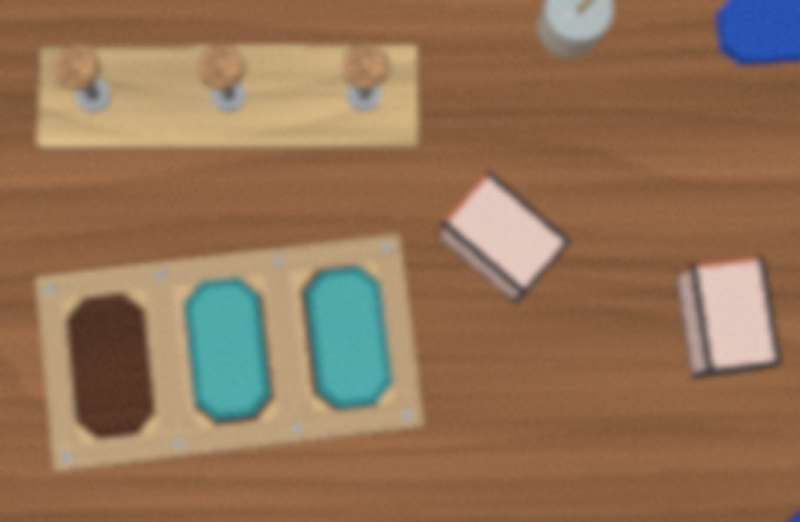

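```bash
python3 - <<'E'
from r import *
print("mid",tri((355.5316,262.3605),(294.7219,269.6399)),pocket(1))
print("p2",tri((323.6178,244.8638),(329.8648,266.4392)),pocket(2))
for n,p in(("scene",(323.6178,244.8638)),("top",(329.8648,266.4392)),("scene",(355.5316,262.3605)),("top",(294.7219,269.6399))): print(n,onz(n,p,26))
E
```

```text
mid (array([461.8666,  12.8391,  24.4176]), np.float64(1.414889421433809)) [460.3  12.8]
p2 (array([469.566 , -83.3522,  23.4207]), np.float64(1.3523919707630547)) [470.403  -80.6555]
scene [471.1861 -83.0326  26.    ]
top [468.9846 -82.7385  26.    ]
scene [463.025   12.6453  26.    ]
top [461.3869  13.3562  26.    ]
```

```bash
python3 - <<'E'
from r import *
off=pick_bench((636.2,271.4),np.radians(.5))
lin([560,230,90],200)
print(place_jig(pocket(0),JY,off)); 
for n in("scene","top"): cv2.imwrite(f"pics/{n}9.png",ctrl.get_image(n)[:,:,::-1])
E
```

```text
down False (63.6833, array([636.1516, 271.2626,  23.2041]), array([-0.8317, -0.9302, -0.2592]), 70.15)
grip (63.9417, array([636.5731, 271.3804,  24.1418]), array([-1.7185, -0.3408,  6.4589]), 57.57)
lift (64.525, array([635.9245, 271.6256,  74.8658]), array([-0.3629, -0.0737, -2.7336]), 57.34)
try 0 0 True (66.825, array([450.1345, 106.3288,  32.0137]), array([-1.7985,  0.3974,  7.3321]), 57.83) seat z 32.14179540813243
[450.1345 106.3288  32.0137]
```

View pics/scene9.png

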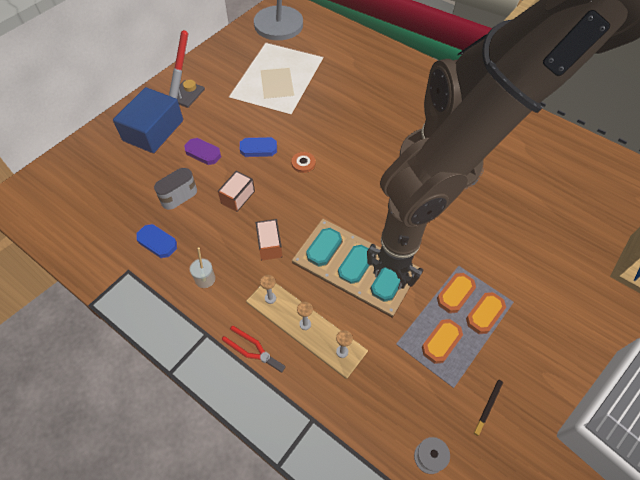

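Plate three is home: TCP z 32.01 against the expected 32.14. Next are the shades. I'll release, then plan grasp and peg poses with IK, trying several tilts.

```bash
cat >> r.py <<'E'
PEG={0:np.array([669.6,121.4]),1:np.array([668.4,11.5]),2:np.array([666.8,-98.1])}  # measured, left to right in top view
def Rz(a): return Ro.from_euler("z",a).as_matrix()
def shade_plan(o,mu,beta,peg,fyaw,flip,e=18.,hz=28.,zf=66.5):
    k=np.array([0,0,1.]);m=np.array([np.cos(mu),np.sin(mu),0]);l=np.cross(k,m)
    a=-np.cos(beta)*k+np.sin(beta)*m;y=l*flip
    Rg=np.array([a,y,np.cross(a,y)]).T
    tg=np.array([o[0],o[1],hz])-e*m
    os=np.array([o[0],o[1],28.])
    # final: k->m_f=-f, m->-k, l->(k x m) image
    f=np.array([np.cos(fyaw),np.sin(fyaw),0]);kf=-f;mf=-k;lf=np.cross(kf,mf)
    Q=np.array([kf,mf,lf]).T@np.array([k,m,l]).T.T
    Rf=Q@Rg;of=np.array([peg[0],peg[1],zf]);tf=of-Q@(os-tg)
    eu=lambda R:Ro.from_matrix(R).as_euler("xyz")
    return tg,eu(Rg),tf,eu(Rf),a,Rf[:,0]
E
python3 - <<'E'
from r import *
release();e=ctrl.state()["ee_pos"];lin([e[0],e[1],200],300);print(st())
r=np.radians
def mg(q): return np.min(np.minimum(np.array(q)-LIM[:,0],LIM[:,1]-np.array(q)))
for nm,o,mu,pg in(("A",(546.9,-205.1),227,2),("B",(481.2,-380.1),186.5,0)):
  for b in(0,15,30,-15):
    for fl in(1,-1):
      row=[]
      for fy in(-60,-40,-20,0,20,40,60):
        tg,eg,tf,ef,a,af=shade_plan(o,r(mu),r(b),PEG[pg],r(fy),fl)
        qg=ctrl.inverse_kinematics(list(tg),list(eg));qf=ctrl.inverse_kinematics(list(tf+[0,0,0]),list(ef));qu=ctrl.inverse_kinematics(list(tf+[0,0,95]),list(ef))
        row.append("--" if qf is None or qu is None else "%.2f/%.2f"%(mg(qf),mg(qu)))
      print(nm,b,fl,"grasp",None if qg is None else (round(mg(qg),2),np.round(qg,2)),row)
E
```

```text
(68.3333, array([449.7692, 107.244 , 199.6867]), array([-0.0158, -0.0541, -0.2174]), 65.79)
A 0 1 grasp (np.float64(0.59), array([-0.15,  0.71,  0.59,  1.9 , -0.59,  0.71,  0.03])) ['0.59/0.53', '0.32/0.24', '0.15/0.08', '0.12/0.03', '0.08/0.18', '0.08/0.01', '0.40/0.21']
A 0 -1 grasp (np.float64(0.04), array([-0.47,  1.09,  1.28,  1.92, -1.18,  1.16, -2.6 ])) ['0.25/0.22', '0.32/0.26', '0.15/0.08', '0.02/0.00', '0.08/0.18', '0.08/0.01', '0.01/0.08']
A 15 1 grasp (np.float64(0.61), array([-0.33,  0.82,  0.71,  1.8 , -0.37,  0.84, -0.24])) ['0.54/0.53', '0.27/0.23', '0.13/0.11', '0.06/0.14', '0.11/0.18', '0.09/0.04', '0.42/0.19']
A 15 -1 grasp (np.float64(0.2), array([ 0.75,  1.  , -1.07,  1.7 ,  1.03,  1.35,  1.72])) ['0.16/0.25', '0.30/0.29', '0.13/0.13', '0.07/0.04', '0.18/0.18', '0.09/0.04', '0.09/0.09']
A 30 1 grasp (np.float64(0.55), array([-0.43,  0.95,  0.77,  1.68, -0.2 ,  1.01, -0.44])) ['0.04/0.58', '0.29/0.27', '0.19/0.19', '0.21/0.23', '0.35/0.20', '0.09/0.03', '0.50/0.26']
A 30 -1 grasp (np.float64(0.2), array([ 0.6 ,  1.1 , -1.07,  1.57,  1.09,  1.65,  1.65])) ['0.10/0.
[... 1209 characters left out ...]
 array([-0.03,  1.09,  0.89,  1.44, -0.42,  1.31, -0.59])) ['0.30/0.16', '0.03/0.57', '0.29/0.27', '0.20/0.20', '0.23/0.25', '0.36/0.18', '0.02/0.25']
B 30 -1 grasp (np.float64(0.19), array([ 0.92,  1.18, -1.08,  1.33,  0.99,  1.75,  1.48])) ['0.54/0.56', '0.07/0.29', '0.35/0.37', '0.19/0.18', '0.19/0.21', '0.19/0.18', '0.06/0.14']
B -15 1 grasp (np.float64(0.42), array([ 0.41,  0.66,  0.37,  1.96, -0.88,  0.54, -0.01])) ['0.14/0.12', '0.56/0.58', '0.06/0.32', '0.13/0.16', '0.13/0.15', '0.13/0.01', '0.04/0.00']
B -15 -1 grasp (np.float64(0.19), array([ 1.35,  0.93, -1.08,  1.88,  1.02,  0.74,  1.48])) ['0.48/0.47', '0.29/0.22', '0.06/0.32', '0.10/0.04', '0.09/0.07', '0.13/0.01', '0.19/0.00']
```

```bash
python3 - <<'E'
from r import *
r=np.radians
o=(546.9,-204.9)
tg,eg,tf,ef,a,af=shade_plan(o,r(227.1),r(20),PEG[2],r(-35),1,hz=30.)
print(tg,tf,a,af)
for z in(0,95,150): print(z,ctrl.inverse_kinematics(list(tf+[0,0,z]),list(ef)))
grip(80,40)
p=tg-130*a;ctrl.goto(list(p),list(eg));print(st())
lin(tg-60*a,120);g=lin(tg,50,guard=8);print(g,st())
grip(40,40);print("grip",st())
crop("scene",ctrl.get_image("scene"),200,150,430,340,"s10")
E
```

```text
[ 559.153  -191.7142   30.    ] [665.1617 -96.9528  84.5   ] [-0.2328 -0.2505 -0.9397] [ 0.7698 -0.539  -0.342 ]
0 [-0.5135  0.8921  0.2064  2.338   2.2188  1.1353  1.4022]
95 [-0.7716  0.7268  0.5707  2.3703  2.2569  0.8534  1.427 ]
150 [-0.902   0.6329  0.7564  2.362   2.2493  0.7201  1.5158]
(69.7917, array([ 589.4963, -157.8601,  152.0756]), array([-0.0175,  0.1299,  0.7052]), 79.82)
False (71.875, array([ 559.4555, -191.6675,   30.2579]), array([-0.6305, -0.1418,  0.031 ]), 80.25)
grip (72.2167, array([ 559.5217, -191.6366,   30.3522]), array([0.781 , 1.2634, 4.0105]), 55.2)
```

View pics/s10.png

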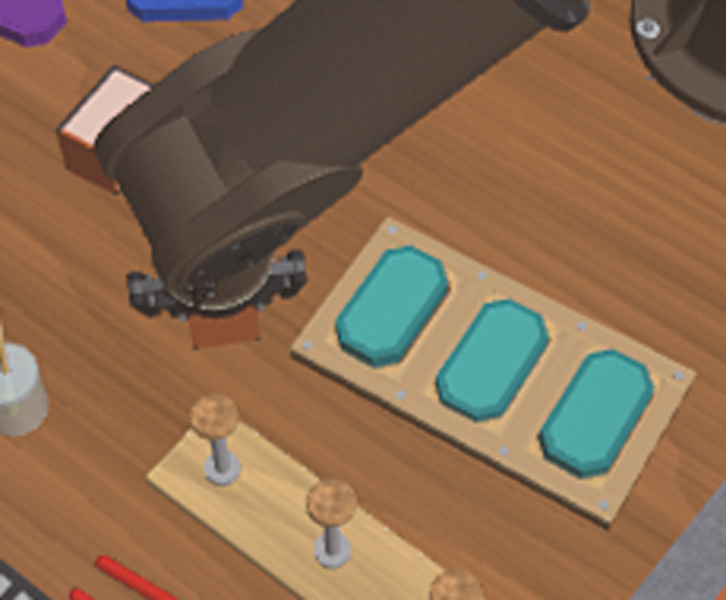

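Shade held: the gap reads 55 mm for the 56 mm shade. I'll lift it straight up and turn it in the air, well above the pegs.

```bash
python3 - <<'E'
from r import *
r=np.radians
o=(546.9,-204.9)
tg,eg,tf,ef,a,af=shade_plan(o,r(227.1),r(20),PEG[2],r(-35),1,hz=30.)
lin([tg[0],tg[1],60],60);print(st());lin([tg[0],tg[1],230],150);print(st(),np.round(ctrl.state()["joint_positions"],2))
for fy in(-60,-50,-35,-20,0,20):
    _,_,tf,ef,_,_=shade_plan(o,r(227.1),r(20),PEG[2],r(fy),1,hz=30.)
    print(fy,[None if q is None else np.round(q,2) for q in [ctrl.inverse_kinematics(list(tf+[0,0,z]),list(ef)) for z in(0,145)]])
cv2.imwrite("pics/s11.png",ctrl.get_image("scene")[:,:,::-1])
E
```

```text
(72.9167, array([ 559.1782, -191.5449,   60.0539]), array([-0.9314, -0.019 , -1.7811]), 55.15)
(74.2, array([ 558.7066, -191.42  ,  229.1152]), array([-0.2351,  0.6863, -1.6683]), 55.24) [-0.44  0.62  0.85  1.61 -0.14  1.25 -0.36]
-60 [array([-0.74,  0.95,  0.4 ,  2.04,  1.45,  0.91,  1.8 ]), array([-0.47,  0.63,  0.03,  2.01,  1.45,  1.22,  2.1 ])]
-50 [array([-0.85,  0.99,  0.57,  2.19,  1.78,  0.75,  1.51]), array([-1.17,  0.95,  1.15,  2.2 ,  1.64,  0.32,  1.81])]
-35 [array([-0.23,  0.87, -0.16,  2.31,  2.18,  1.34,  1.61]), array([-0.37,  0.52,  0.02,  2.32,  2.06,  1.05,  1.85])]
-20 [array([ 0.08,  0.91, -0.34,  2.42,  2.6 ,  1.49,  1.73]), array([ 0.49,  0.65, -0.89,  2.38,  2.4 ,  1.3 ,  2.17])]
0 [array([ 0.94,  1.26, -1.08,  2.39,  3.05,  1.26,  2.65]), array([ 0.93,  0.74, -1.07,  2.39,  2.89,  0.96,  2.32])]
20 [array([ 1.19,  1.25, -1.09,  2.25,  3.39,  0.61,  2.63]), array([ 1.19,  0.81, -1.08,  2.24,  3.58,  0.49,  2.06])]
```

View pics/s11.png

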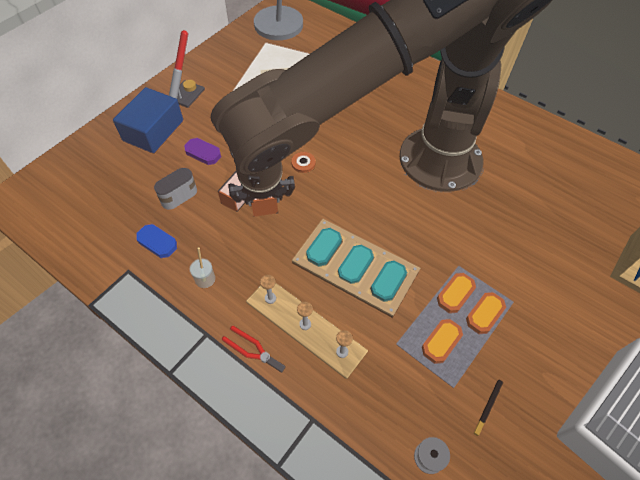

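```bash
python3 - <<'E'
from r import *
r=np.radians
o=(546.9,-204.9)
_,_,tf,ef,_,af=shade_plan(o,r(227.1),r(20),PEG[2],r(-35),1,hz=30.)
ctrl.goto(list(tf+[0,0,145]),list(ef));print(st())
lin(tf+[0,0,62],100);ctrl.pause(.15);print(st())
a=ctrl.get_image("scene");b=ctrl.get_image("top")
cv2.imwrite("pics/s12.png",a[:,:,::-1]);crop("top",b,230,120,460,290,"t12")
E
```

```text
(76.1583, array([665.1926, -97.8136, 229.6881]), array([ 0.476 ,  0.1934, -1.4845]), 55.45)
(77.2917, array([665.3768, -96.9271, 147.3242]), array([-1.2389, -0.1619, -1.4018]), 55.5)
```

View pics/s12.png

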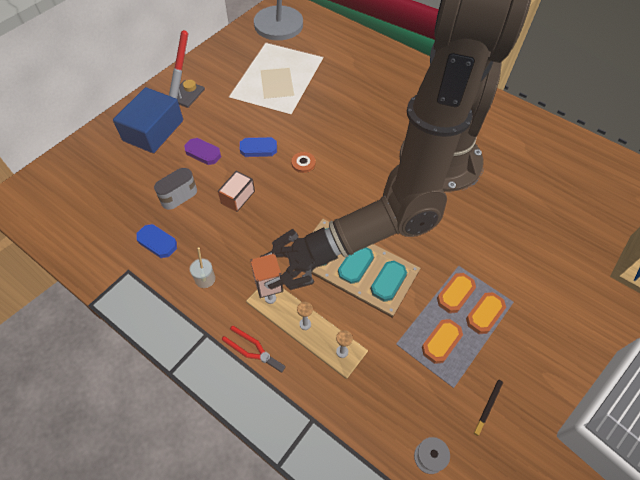

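View pics/t12.png

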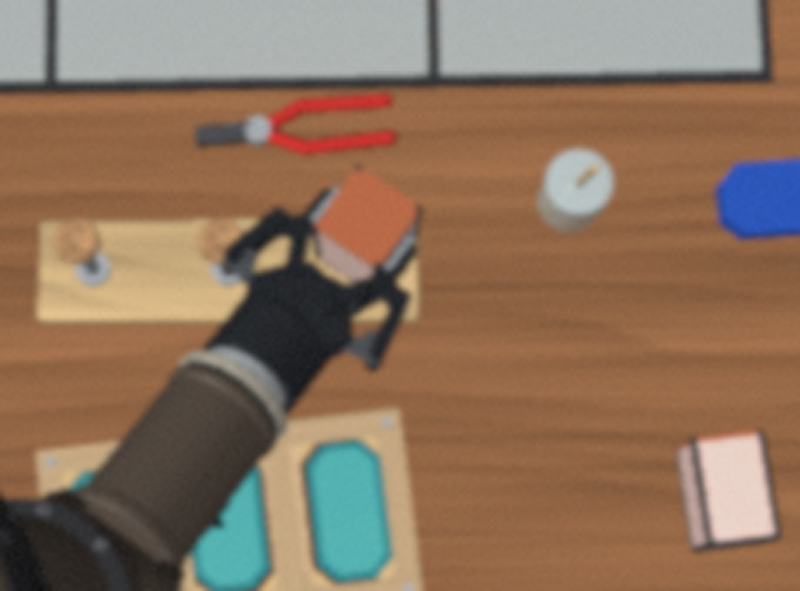

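The shade is mouth down above the peg, with its copper end on top at scene px (266,268). I'll check its centring from both views before lowering.

```bash
python3 - <<'E'
from r import *
a=cv2.imread("pics/s12.png")[:,:,::-1].copy();b=ctrl.get_image("top")
for n,i in(("scene",a),("top",b)):
    _,H=hsv(n,i);h,s,v=[H[...,k].astype(int) for k in range(3)]
    m=(h<10)&(s>150)&(v>120)
    for p,ar,hh in blobs(m,100,1500):
        w=onz(n,p,171)
        if 600<w[0]<740 and -180<w[1]<0: print(n,p,ar,w)
E
```

```text
top [335.4459 181.8616] 350.0 [666.2791 -97.9857 171.    ]
top [326.0249 155.1566] 304.5 [735.7123 -75.4318 171.    ]
```

```bash
python3 - <<'E'
from r import *
r=np.radians
o=(546.9,-204.9)
_,_,tf,ef,_,af=shade_plan(o,r(227.1),r(20),PEG[2],r(-35),1,hz=30.)
lin(tf+[0,0,12],80);g=lin(tf+[0,0,-3],15,guard=4);print(g,st(),"exp",tf)
crop("scene",ctrl.get_image("scene"),210,200,390,340,"s13")
E
```

```text
True (78.9417, array([665.3452, -97.0163,  85.7229]), array([-1.8498,  0.8666,  4.0597]), 55.37) exp [665.1617 -96.9528  84.5   ]
```

View pics/s13.png

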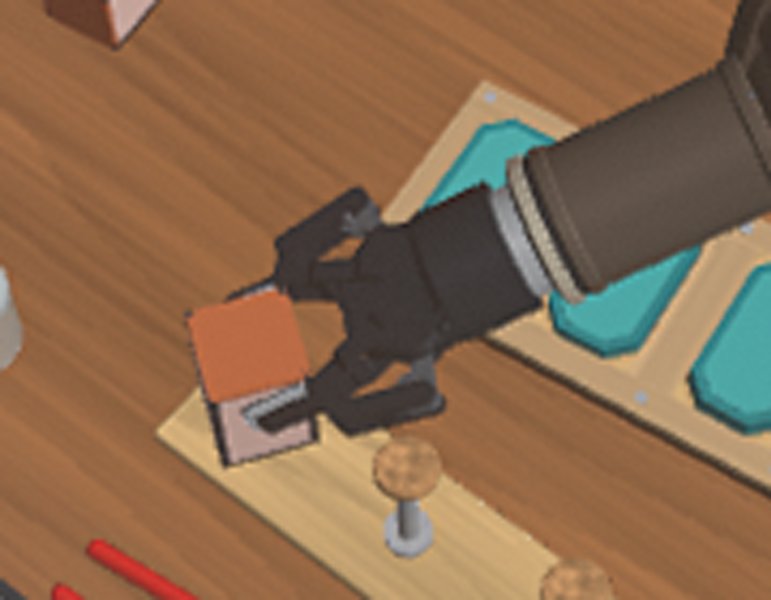

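```bash
python3 - <<'E'
from r import *
r=np.radians
o=(546.9,-204.9)
_,_,tf,ef,_,af=shade_plan(o,r(227.1),r(20),PEG[2],r(-35),1,hz=30.)
grip(65);ctrl.pause(.2);print(st())
e=ctrl.state()["ee_pos"];lin(e-80*af,80);print(st());e=ctrl.state()["ee_pos"];lin([e[0],e[1],260],200)
a=ctrl.get_image("scene");b=ctrl.get_image("top");crop("scene",a,210,170,390,340,"s14");crop("top",b,230,120,460,290,"t14")
E
```

```text
(79.45, array([664.8803, -96.8297,  84.774 ]), array([-0.1114, -0.338 , -0.0256]), 65.25)
(80.6, array([603.5071, -54.0142, 112.1207]), array([ 0.2422, -0.9027, -0.2689]), 64.99)
```

View pics/s14.png

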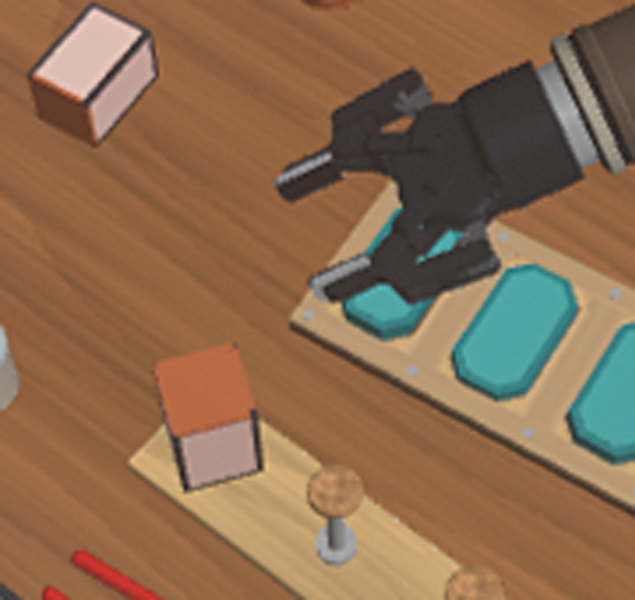

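View pics/t14.png

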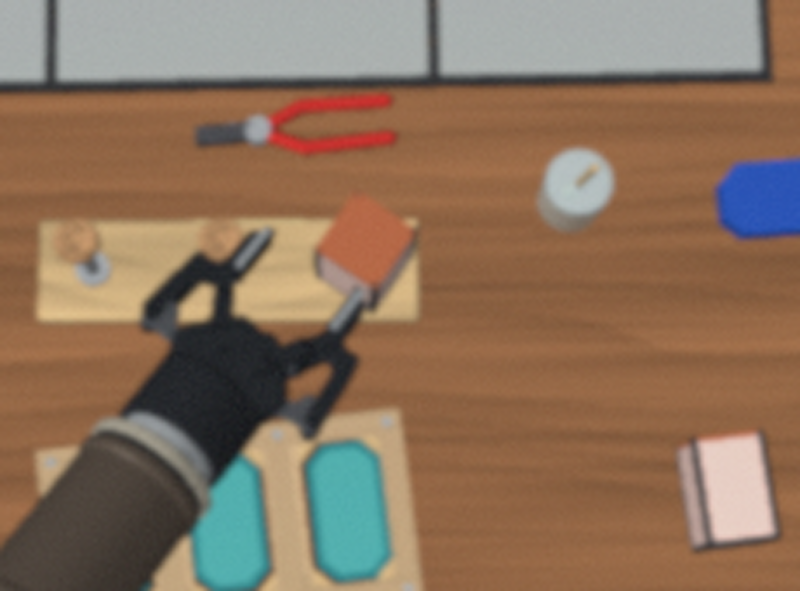

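Shade one is standing level on its peg, with its copper top at scene-crop (205,390). On to shade two.

```bash
python3 - <<'E'
from r import *
r=np.radians
o=(481.2,-379.8)
for n in("scene","top"):
    for q in find(n,ctrl.get_image(n))["pink"]: print(n,*q[1:])
tg,eg,tf,ef,a,af=shade_plan(o,r(186.4),r(20),PEG[0],r(-20),1,hz=30.)
grip(80,40)
ctrl.goto(list(tg-200*a),list(eg));lin(tg-60*a,150);g=lin(tg,50,guard=8);print(g,st())
grip(40,40);print("grip",st());lin([tg[0],tg[1],60],60);lin([tg[0],tg[1],230],150);print(st(),np.round(ctrl.state()["joint_positions"],2))
for fy in(-60,-40,-30,-20,0,20):
    _,_,tf,ef,_,_=shade_plan(o,r(186.4),r(20),PEG[0],r(fy),1,hz=30.)
    print(fy,[None if q is None else np.round(q,2) for q in [ctrl.inverse_kinematics(list(tf+[0,0,z]),list(ef)) for z in(0,145)]])
E
```

```text
scene [ 481.4409 -380.4831] 5.8 [45.632  73.8868] [234.603  184.5956]
top [ 480.6849 -379.5483] 6.1 [46.0195 75.2018] [441.091  259.6735]
False (86.4917, array([ 499.3345, -377.94  ,   30.2991]), array([0.5158, 0.3161, 0.5491]), 79.84)
grip (86.8333, array([ 499.4004, -377.9414,   30.3394]), array([0.0037, 0.4862, 1.9909]), 55.45)
(88.7667, array([ 498.9407, -377.3581,  228.9832]), array([-0.0938, -0.5372, -2.0946]), 55.39) [-0.12  0.88  1.18  1.42 -0.49  1.51 -0.41]
-60 [array([-0.43,  1.04, -0.53,  1.69,  1.46,  1.73,  1.96]), array([-0.32,  0.87, -0.71,  1.68,  1.46,  1.87,  2.16])]
-40 [array([-1.05,  0.95,  0.4 ,  2.05,  1.49,  0.91,  1.79]), array([-0.79,  0.63,  0.03,  2.02,  1.48,  1.2 ,  2.1 ])]
-30 [array([-0.91,  0.89,  0.21,  2.17,  1.81,  1.04,  1.62]), array([-1.47,  0.93,  1.13,  2.21,  1.73,  0.34,  1.74])]
-20 [array([-0.58,  0.87, -0.16,  2.26,  2.09,  1.32,  1.65]), array([-0.58,  0.54, -0.16,  2.26,  1.95,  1.14,  1.95])]
0 [array([-0.08,  0.95, -0.53,  2.4 ,  2.64,  1.53,  1.9 ]), array([ 0.31,  0.75, -1.07,  2.37,  2.42,  1.35,  2.31])]
20 [array([ 0.63,  1.25, -1.08,  2.37,  3.07,  1.21,  2.65]), array([ 0.63,  0.75, -1.07,  2.37,  2.93,  0.92,  2.32])]
```

```bash
python3 - <<'E'
from r import *
r=np.radians
o=(481.2,-379.8)
_,_,tf,ef,_,af=shade_plan(o,r(186.4),r(20),PEG[0],r(-20),1,hz=30.)
e=ctrl.state()["ee_pos"];lin([e[0],e[1],280],150)
q=ctrl.inverse_kinematics([520.,-120.,280.],list(ef));print(np.round(q,2))
ctrl.goto([520.,-120.,280.],list(ef));print(st())
try: lin(tf+[0,0,145],150)
except ctrl.IKError as x: print("ik",x);ctrl.goto(list(tf+[0,0,145]),list(ef))
lin(tf+[0,0,62],120);ctrl.pause(.15);print(st(),tf)
a=ctrl.get_image("scene");b=ctrl.get_image("top");cv2.imwrite("pics/s15.png",a[:,:,::-1]);crop("top",b,200,120,430,290,"t15")
_,H=hsv("top",b);h,s,v=[H[...,k].astype(int) for k in range(3)]
for p,ar,hh in blobs((h<10)&(s>150)&(v>120),100,1500): print(p,onz("top",p,171),onz("top",p,109))
E
```

```text
Traceback (most recent call last):
TypeError: unsupported operand type(s) for *: 'NoneType' and 'float'
```

```bash
python3 - <<'E'
from r import *
r=np.radians
o=(481.2,-379.8)
for fy in(-20,-30):
  _,_,tf,ef,_,af=shade_plan(o,r(186.4),r(20),PEG[0],r(fy),1,hz=30.)
  for w in((560,-120,290),(620,-120,290),(620,0,290),(668,60,290),(tf[0],tf[1],290),(tf[0],tf[1],230)):
    q=ctrl.inverse_kinematics([float(x) for x in w],list(ef));print(fy,w,None if q is None else np.round(q,2))
print(st(),np.round(ctrl.state()["joint_positions"],2))
E
```

```text
-20 (560, -120, 290) None
-20 (620, -120, 290) [ 0.72  0.48 -1.06  2.43  2.34  1.15  2.23]
-20 (620, 0, 290) [ 0.08  0.38 -0.7   2.41  2.07  1.19  2.1 ]
-20 (668, 60, 290) [-0.6   0.37  0.02  2.3   2.01  0.97  2.01]
-20 (np.float64(667.7206147584282), np.float64(122.08404028665133), 290) [-1.14  0.46  0.58  2.27  1.91  0.78  1.95]
-20 (np.float64(667.7206147584282), np.float64(122.08404028665133), 230) [-0.58  0.54 -0.16  2.26  1.95  1.14  1.95]
-30 (560, -120, 290) [ 0.4   0.36 -0.88  2.51  2.06  1.26  2.08]
-30 (620, -120, 290) [ 0.3   0.39 -0.7   2.39  2.1   1.17  2.11]
-30 (620, 0, 290) [-1.05  0.39  0.58  2.39  1.89  0.86  1.91]
-30 (668, 60, 290) [-1.41  0.7   1.13  2.26  1.87  0.44  1.82]
-30 (np.float64(667.8679491924312), np.float64(122.39999999999999), 290) [-1.51  0.78  1.17  2.18  1.53  0.39  2.08]
-30 (np.float64(667.8679491924312), np.float64(122.39999999999999), 230) [-1.47  0.92  1.13  2.21  1.73  0.34  1.74]
(89.25, array([ 499.0005, -377.2383,  279.3849]), array([-0.4695, -0.3366, -2.2743]), 55.53) [-0.12  0.84  1.21  1.36 -0.46  1.6  -0.42]
```

```bash
python3 - <<'E'
from r import *
r=np.radians
o=(481.2,-379.8)
_,eg2,_,_,_,_=shade_plan(o,r(242),r(20),PEG[0],0,1,hz=30.)
_,_,tf,ef,_,af=shade_plan(o,r(186.4),r(20),PEG[0],r(-20),1,hz=30.)
q=ctrl.inverse_kinematics([590.,-19.,270.],list(eg2));print(None if q is None else np.round(q,2))
ctrl.goto([590.,-19.,270.],list(eg2));print(st())
print(np.round(ctrl.inverse_kinematics(list(tf+[0,0,145]),list(ef)),2))
E
```

```text
[-0.86  0.7   1.15  1.56 -0.3   1.37 -0.2 ]
(90.6333, array([589.6741, -20.9006, 270.2335]), array([ 0.019 ,  0.3918, -1.1911]), 55.54)
[-0.58  0.54 -0.16  2.26  1.95  1.14  1.95]
```

```bash
python3 - <<'E'
from r import *
r=np.radians
o=(481.2,-379.8)
_,_,tf,ef,_,af=shade_plan(o,r(186.4),r(20),PEG[0],r(-20),1,hz=30.)
ctrl.goto(list(tf+[0,0,145]),list(ef));print(st())
lin(tf+[0,0,62],100);ctrl.pause(.15);print(st(),tf)
a=ctrl.get_image("scene");b=ctrl.get_image("top");cv2.imwrite("pics/s15.png",a[:,:,::-1]);crop("top",b,200,120,430,290,"t15")
_,H=hsv("top",b);h,s,v=[H[...,k].astype(int) for k in range(3)]
for p,ar,hh in blobs((h<10)&(s>150)&(v>120),100,1500): print(p,onz("top",p,171),onz("top",p,109))
E
```

```text
(92.575, array([668.0644, 120.6356, 229.6255]), array([-0.2358, -0.3713, -1.6558]), 55.06)
(93.7083, array([667.9066, 122.1482, 147.3545]), array([ 0.5016,  0.1955, -2.1062]), 55.26) [667.7206 122.084   84.5   ]
[627.2342 347.6324] [ 255.8056 -776.6749  171.    ] [ 250.5634 -815.7643  109.    ]
[334.6773 188.204 ] [650.072  -95.8206 171.    ] [666.6004 -97.3144 109.    ]
[247.4036 181.9767] [668.9282 121.304  171.    ] [686.4979 131.7996 109.    ]
[325.81   155.1625] [735.7044 -74.8921 171.    ] [756.9614 -75.2302 109.    ]
```

View pics/s15.png

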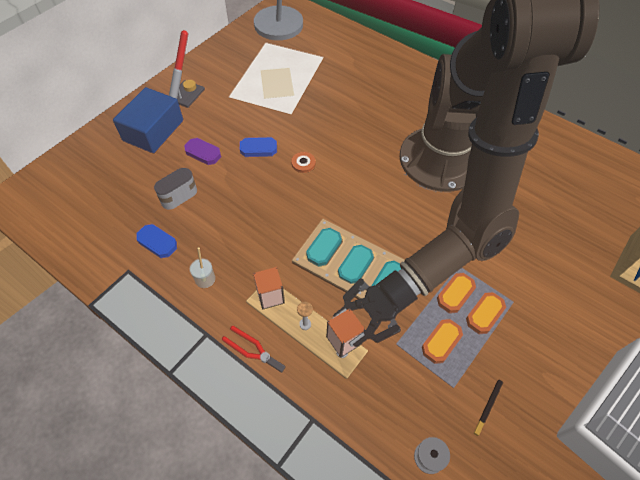

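View pics/t15.png

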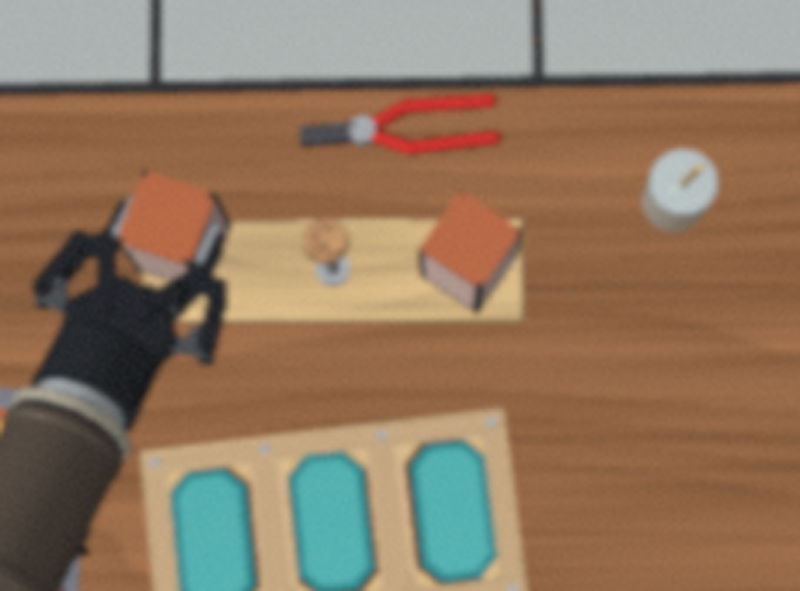

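Shade two is held level over its peg at top px (247,182). From that view it lies 1.4 mm from the peg centre, so I'll lower it.

```bash
python3 - <<'E'
from r import *
r=np.radians
o=(481.2,-379.8)
_,_,tf,ef,_,af=shade_plan(o,r(186.4),r(20),PEG[0],r(-20),1,hz=30.)
lin(tf+[0,0,12],80);g=lin(tf+[0,0,-3],15,guard=4);print(g,st(),"exp",tf)
if g and abs(ctrl.state()["ee_pos"][2]-85.5)<2.5:
    grip(65);ctrl.pause(.2);e=ctrl.state()["ee_pos"];lin(e-80*af,80);print(st());e=ctrl.state()["ee_pos"];lin([e[0],e[1],260],200)
    above((400,480),np.pi/2,260);print(st())
a=ctrl.get_image("scene");b=ctrl.get_image("top");cv2.imwrite("pics/scene16.png",a[:,:,::-1]);cv2.imwrite("pics/top16.png",b[:,:,::-1]);crop("scene",a,230,200,430,350,"s16")
E
```

```text
True (95.3083, array([667.8533, 122.0854,  85.6461]), array([-1.6467,  0.1473,  4.2354]), 54.97) exp [667.7206 122.084   84.5   ]
(96.9167, array([596.9881, 147.4465, 111.9834]), array([-0.7486,  0.368 ,  0.6215]), 65.06)
(99.3333, array([400.1776, 478.5356, 258.4898]), array([ 0.981 ,  0.2176, -0.1697]), 64.67)
```

View pics/s16.png

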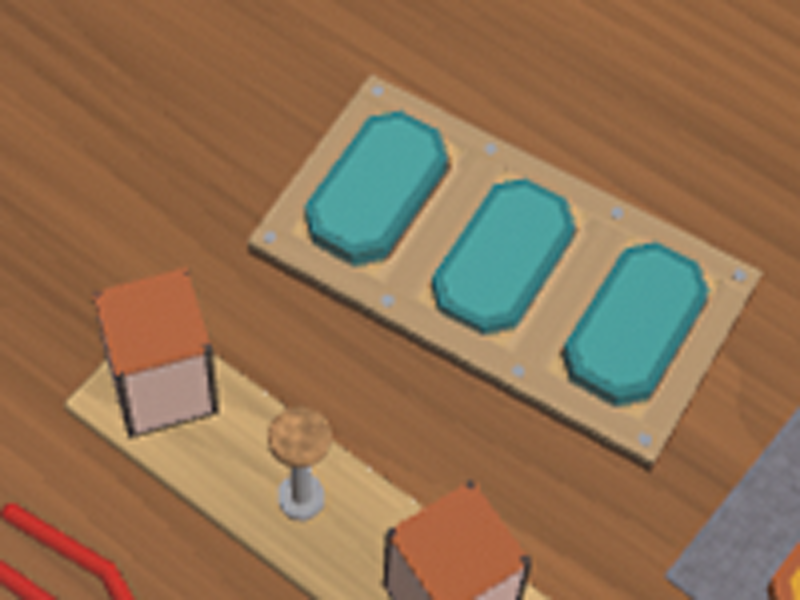

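View pics/top16.png

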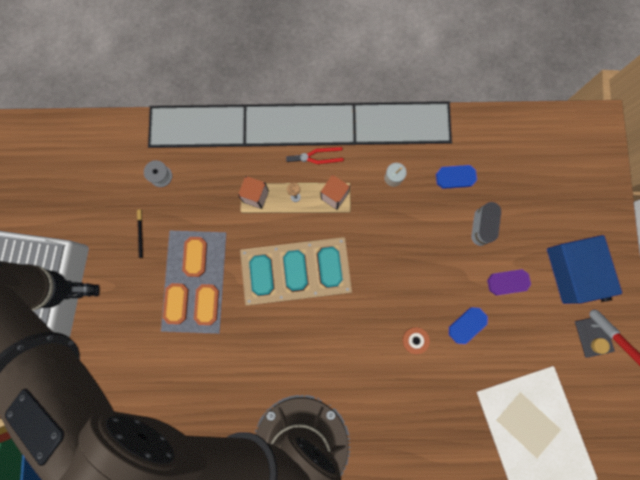

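```bash
python3 - <<'E'
from r import *
F={}
for n in("scene","top"):
    img=cv2.imread(f"pics/{n}16.png")[:,:,::-1].copy()
    F[n]=sorted(face(n,img,26),key=lambda o:o[0][1])
    for o in F[n]:print(n,"fresh z26",onz(n,o[4],26)[:2],o[1],o[2])
    for o in find(n,img)["amber"]:
        d=o[1]-PADC;print(n,"done pad-frame",d@[np.cos(PADA),np.sin(PADA)],d@[-np.sin(PADA),np.cos(PADA)])
    _,H=hsv(n,img);h,s,v=[H[...,k].astype(int) for k in range(3)]
    for p,ar,hh in blobs((h<10)&(s>150)&(v>110),200,1500):
        w=onz(n,p,109)
        if 600<w[0]<730: print(n,"shade top",w,p)
for a,b in zip(F["scene"],F["top"]): print("tri",tri(a[4],b[4]))
print([pocket(k) for k in(2,1,0)])
E
```

```text
scene fresh z26 [471.186  -83.0326] 5.6 [46.282  91.9298]
scene fresh z26 [462.8608  12.6671] 6.6 [45.9572 91.419 ]
scene fresh z26 [451.2429 105.8675] 6.3 [45.9521 92.1712]
scene done pad-frame 67.05563198389665 -0.25474190385402434
scene done pad-frame -63.428128608683124 41.77587717514129
scene done pad-frame -63.55202615730155 -42.414233601577294
top fresh z26 [468.8924 -82.4976] 6.7 [46.1312 90.3505]
top fresh z26 [461.4633  13.3066] 5.6 [45.2156 89.9662]
top fresh z26 [449.0781 106.5738] 5.9 [45.5573 90.4331]
top done pad-frame -65.34071254536087 -41.895383420534266
top done pad-frame -65.74329470624195 42.22357490123951
top done pad-frame 64.1599211145777 0.3977818986883675
top shade top [669.5073 121.4767 109.    ] [251.2535 188.2077]
top shade top [666.8331 -97.2852 109.    ] [334.6647 188.1179]
tri (array([469.5329, -83.2204,  23.4748]), np.float64(1.6071984651300193))
tri (array([461.8774,  12.8512,  24.6735]), np.float64(1.235668040861205))
tri (array([449.6307, 106.1615,  23.717 ]), np.float64(1.6322258843246182))
[array([470.403 , -80.6555]), array([460.3,  12.8]), array([450.197 , 106.2555])]
```

All plates measure within 2.5 mm of their pockets and square. The pocket2 plate sits about 2 mm to one side, so I'll touch-check that it lies flat on the floor before handing in.

```bash
python3 - <<'E'
from r import *
u=np.array([np.cos(JY),np.sin(JY)]);w=np.array([-u[1],u[0]])
grip(0)
c=pocket(2)-2.2*w
p=above(c,JY+np.pi/2,180)
for s,t in((33,0),(-33,0),(0,19),(0,-19)):
    q=c+s*u+t*w;lin([*q,62],200);lin([*q,47],80);g=lin([*q,39],20,guard=6);print(s,t,g,st()[1])
    lin([*q,62],200)
e=ctrl.state()["ee_pos"];lin([e[0],e[1],200],300);above((400,480),np.pi/2,260);print(st())
a=ctrl.get_image("scene");cv2.imwrite("pics/scene17.png",a[:,:,::-1])
E
```

```text
33 0 True [503.9396 -79.3596  43.0986]
-33 0 True [438.3921 -86.4164  43.071 ]
0 19 True [468.9252 -64.1313  43.0839]
0 -19 True [ 473.1118 -101.5725   43.0933]
(110.7833, array([401.1245, 478.8835, 259.952 ]), array([-0.4155, -0.5598,  0.1413]), 0.45)
```

View pics/scene17.png

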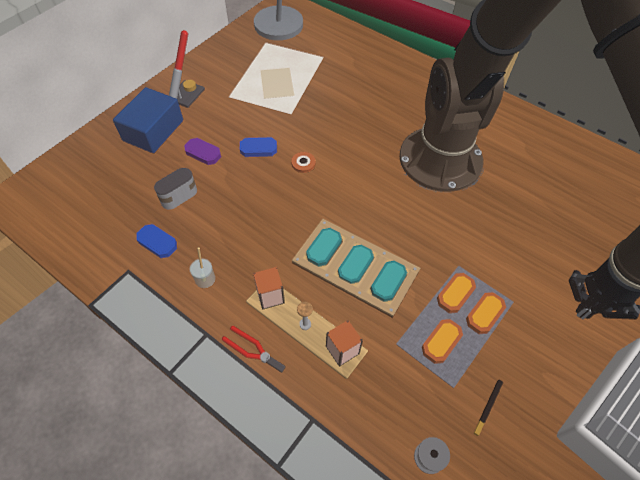

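All four touch points read 43.07–43.10 mm, so the plate is level and fully home. The last picture shows the three teal plates at px (324,246), (356,264) and (389,281), the shades at (269,287) and (344,342), and the finished plates on the pad. The bystanders look unmoved.

```bash
python3 - <<'E'
from bench import ctrl
ctrl.pause(.5);print(ctrl.sign_off(),ctrl.state()["time_s"])
E
```

```text
the job is handed in; nothing more can be done
the job is handed in; nothing more can be done
```

The changeover is done and handed in at about 111 s of the 210 s allowed; sign-off gives no verdict.

- **Finished plates:** all three lie flat on the felt pad. Both cameras put them about 65 mm and 42 mm or less from the pad's centre, against limits of 115 and 60 mm.
- **Fresh plates:** all three teal plates are seated in their own pockets, within about 2.5 mm of centre and square to under 1° by camera. I confirmed the floor depth of the pocket0 plate by where it stopped on lowering. Pressing its ends confirmed the middle plate, and four touches within 0.03 mm confirmed the pocket2 plate.
- **Shades:** both stand mouth down on the two outer pegs. Each stopped on the cork about 1 mm above the expected height and is centred within about 2.5 mm.

**What went wrong and was mended:**
- I carried one fresh plate too low and it hit a shade. The plate slipped about 6 mm in the grip, and after 13 tries failed to seat it I let it go resting on the pocket rim. I regripped and reseated it.
- The bumped shade was left leaning on the jig edge. I nudged it flat before picking it up.
- The pocket2 plate got pushed about 2 mm against its pocket wall. It is still within the 6 mm allowed.

**Where checks disagreed:** the two cameras differ by 1–2 mm in x, and two-view plate heights read about 2 mm low compared with touch. I went by touch. I checked the other bench tools and the blue and purple look-alikes only by eye in the pictures, and they look unmoved.

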